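# Close up a bearing housing: carrier, end cap, hold-down

## Task

Close up the bearing housing in the fixture so that it is ready for its bolts. Seat the square-flanged bearing carrier face down on the housing's spigot, fully home and with its corners in line with the housing's square flange, then seat the round end cap on top of the carrier, fully home, and last swing the hold-down arm over so that its pad rests on the cap. Set the machined parts down rather than dropping or ramming them, and leave the jar, spanner and sanding block where they are.

Things in the scene. Friction and masses are not known exactly. Their poses are not given: they have to be found in the camera images.
- fixture: Fixed assembly fixture: dark steel plate 150 x 150 x 12 mm with a tongue to 195 mm along its own -y, and the grey bearing housing on it. Origin: on the housing's vertical axis, at bench height; z up. The housing's top flange is square, 110 x 110 mm, sides along the fixture's x and y, upper face at z = 50 mm.
- spigot (a point): Centre of the housing's upper flange face, 50 mm above the bench, where the underside of the seated carrier lies. Round centring spigot here: 64 mm diameter, 9 mm tall above the face, top edge chamfered 3.5 mm; a ball bearing shows in its bore.
- carrier: Bearing carrier, grey casting, 0.55 kg, flange down on the bench. Flange 110 x 110 x 14 mm, a bolt slot in each corner, sides along its x, y; round neck to grip, 60 mm diameter, height 14 to 46 mm; spigot on top 40 mm diameter, to 54 mm. Recess below: 66.5 mm diameter, 10 mm deep; slips over the housing's spigot. Origin: centre of underside. Any quarter turn is right; it turns freely.
- end_cap: End cap, bare steel, 0.30 kg, flange down on the bench. Round flange 66 mm diameter, 13 mm thick; plain boss to grip, 36 mm diameter, height 13 to 40 mm. Recess below: 42.5 mm diameter, 9 mm deep; slips over the carrier's top spigot. Origin: centre of underside; seated, it lies 46 mm above the carrier's origin. Its yaw does not matter.
- hold_down (a joint): Angle of the hold-down arm, rad. 0: level along the fixture's +y, pad on the seated cap (136 mm above the bench); grows as it swings up; 1.57 upright; 1.95 its stop, leaning out to the fixture's -y; starts near there. Stiff, damped hinge: 5 to 8 N on the bar moves it, it stays put from about 1.2 to 1.9; pushed below 1.0 and let go it sinks by itself within about 4 s.
- hold_down_hinge (a point): Hinge axis of the hold-down arm (it runs along the fixture's x), between the cheeks of its dark steel clevis, which is 171 mm high, 66 mm wide along x, 44 mm deep. In the fixture's frame it lies at y = -145, z = 157 mm.
- hold_down_bar (a point): Centre of the outer face of the hold-down arm's bar (its back when raised, its top when level), 120 mm from the hinge: the place to push. Dark steel bar 24 mm wide along the fixture's x, 18 mm thick; black knob at its end, 186 mm from the hinge; rubber pad on the inner face, 145 mm from the hinge. 0.6 kg.
- jar: Small touch-up jar with screw cap, 48 mm diameter, 64 mm tall, standing on the bench; a bystander. Origin: centre of its underside.
- spanner: Double open-end spanner, 183 x 29 x 5 mm, lying on the bench; a bystander. Origin: centre of its underside, length along its y.
- sanding_block: Dark sanding block 60 x 100 x 28 mm on the bench; a bystander. Origin: centre of its underside.
Not all that is in view belongs to the job. What is shaped like the end_cap but yellow is not meant.

How it is judged (in metres and radians):
On the way, in this order (a step that is already met when the one before it is completed fails the run):
1. the bearing carrier sits fully home on the housing's spigot, its corners in line with the housing's (z of carrier in the frame of fixture between 0.047 and 0.0525 m and horizontal distance between carrier and spigot below 0.004 m and angle between the z axis of carrier and the z axis of fixture, either way round below 0.03 rad and angle between carrier's own z axis and vertical below 0.1 rad and (angle between the x axis of carrier and the x axis of fixture, either way round below 0.09 rad or angle between the x axis of carrier and the y axis of fixture, either way round below 0.09 rad)), for 0.2 s.
2. the end cap sits fully home on the carrier (z of end_cap in the frame of carrier between 0.043 and 0.0485 m and horizontal distance between end_cap and carrier below 0.004 m and angle between the z axis of end_cap and the z axis of carrier, either way round below 0.04 rad and angle between end_cap's own z axis and vertical below 0.1 rad), for 0.2 s.
3. the hold-down arm rests on the cap (value of joint hold_down between -0.03 and 0.03 rad and contact force between fixture and end_cap above 0.5 N), for 0.2 s.
At the end, for the whole second after the job is handed in: Carrier underside on the housing flange (within 2.5 mm of height, 4 mm sideways), sides within 0.09 rad of the housing's, any quarter turn; cap underside on the carrier's shoulder (2.5 mm, 4 mm); hold-down arm level within 0.03 rad, its pad pressing on the cap; both parts at rest (all of step 1 and all of step 2 and all of step 3 and linear speed of each of carrier, end_cap below 0.01 m/s); the robot touches nothing.
It fails at once if the carrier or the cap is let fall (faster than 0.4 m/s with no finger on it) ((linear speed of carrier above 0.4 m/s and contact force between the fingers and carrier below 0.1 N) or (linear speed of end_cap above 0.4 m/s and contact force between the fingers and end_cap below 0.1 N)).
It fails at once if a machined part is rammed on the housing or the other part (over 120 N) (contact force between carrier and fixture above 120 N or contact force between end_cap and carrier above 120 N).
It fails at once if the jar, spanner or sanding block is pushed more than 30 mm away (distance of any of jar, spanner, sanding_block from where it was at the start of the episode above 0.03 m).
It also fails if it takes over 69 s, if anything falls off the work surface, if the arm or the gripper's body presses on something with over 40 N, if the wrist force passes 120 N, or if a joint passes its speed limit or range.

## Robot

A 6-joint arm with a two-finger parallel gripper is mounted at the origin on a cart in front of the work surface, level with it; the furniture and walls round the work are solid. World frame = base frame: x ahead of the robot, y to its left, z up, the work surface at z = 0. Lengths are in mm, angles in rad, forces in N, time in s.
With the tool pointing down it reaches from about 275 to 750 mm from the base axis. Payload 10.2 kg.
Tool frame: the origin (TCP) lies between the finger pads; the fingertips stand 11 mm ahead of it and the grasp point (between the pads) lies 8 mm behind it (ctrl.tip_extent is the distance from the TCP to the fingertips, in mm); z points along the fingers, y is the direction in which the jaws open and shut (so a half turn about z gives the same grasp; the last joint's range is limited). The gripper opens to 85 mm and grips with 20 to 120 N. Pads are 22 mm wide; open, the fingers measure 114 mm over their backs; the gripper's body (76 mm by 85 mm) begins 54 mm behind the grasp point. The pads swing forward as they close: fully open they stand 13 mm farther back than shut.
Start: joints at [1.02, 0.313, 1.498, -0, 1.331, -0.223], TCP at [169.042, 497.047, 242.294] pointing down, gripper open.
Joint ranges: [-2.94, 2.94], [-0.97, 2.17], [0.19, 2.56], [-1.23, 4.37], [0.02, 3.11], [-2.88, 2.88]. Speed limits (rad/s): [2.39, 2.39, 3.01, 3.14, 3.14, 3.14].

## Interface

Orientations are given as a unit quaternion [w, x, y, z].
In Python, from rig import ctrl gives the robot as it stands.
- The arm moves only by the tool apply_moves, never from a script. Its argument "commands" is a list of rows, each a list of 5 numbers: the finger opening in cm, from 0 to 8.54, then the shift along the tool's x, y, z in cm, then the turn about the tool's z in rad. In form: [[jaw, dx, dy, dz, roll], ...]. A call has 1 to 12 rows; each row shifts and turns the commanded pose from where the row before left it, along the tool's axes as they then stand; what a row does not reach is not made up. A row lasts 1/12 s, in which the tool goes at most 41.7 mm and 7.16 degrees, less where a joint would pass 70% of its speed; a pose out of reach is approached as far as the arm can. A call with a gripper value outside its range is refused whole. The fingers move at their own pace and stop on an object; "squeeze" is the grip in N (left out, the last holds). Time passes only in rows, so rows that do not move let the fingers close. It gives the time, the measured TCP pose, the force and the opening at its end, in the units of the state.
- ctrl.sense(): the state, without advancing time (a new reading comes with each control period).
- ctrl.capture(name): name is "scene" or "top" or "wrist"; returns the picture (400x640x3 uint8, red, green, blue); there is no depth.
- ctrl.camera_info(name): a dict with "fov_y" (degrees; the focal length in pixels is half the picture's height over the tangent of half this angle, whatever the lens; pixels are square), "cx", "cy" (the principal point, pixels), "camera_from_world" (4x4, takes a point from world to camera coordinates). Camera axes: x right, y down, z forward; pixel columns grow to the right and rows downward; lengths in mm; the calibration is good to about 2 mm. A picture is of the moment at which its call begins: read the wrist's pose just before it. camera_info takes no time and is no camera call; for the wrist camera it gives the pose at the moment of the call.
- ctrl.finish_job(): hands the job in, once; it reports no verdict.
The state is a dict: "time_s": time; "joints": joint angles; "dq": joint speeds; "tau": joint torques, N m; "eef_pos": TCP position; "ee_rot": TCP orientation; "force": force on the tool from outside, world axes, zero at the start; "wrist_torque": the same for the moment, N m; "grip_width": opening from 0.0 (shut) to 1.0 (fully open).
Only numpy, scipy, OpenCV 4.12 (cv2) and the standard library are available. Lean on these libraries where they do the work, as an engineer would, in place of code of your own. Each camera call takes 0.05 s, during which the arm holds its last target.

## Working session

There is one attempt and no reset: what is moved stays moved. The work goes in short steps, Python scripts to look and compute and a tool call to move; the robot and the scene stay as the last step left them, time stands still between calls to the robot, and variables do not carry over. Pictures are saved under pics/ and viewed, and the job is handed in when it is done.

Besides the shell and the picture viewer there is one more tool, called after "Call:" as a command line: name --pt "numbers of a row" for each row, then --argument value for the rest. apply_moves: Moves the arm, as the interface text tells. Its arguments: {"type":"object","properties":{"commands":{"type":"array"},"squeeze":{"type":"number"}},"required":["commands"]}

```bash
ls; mkdir -p pics; cat > h.py <<'E'
import numpy as np, cv2
from rig import ctrl
def snap(cam,name):
    ci=ctrl.camera_info(cam); im=ctrl.capture(cam); cv2.imwrite(f'pics/{name}.png',cv2.cvtColor(np.asarray(im),cv2.COLOR_RGB2BGR)); np.savez(f'pics/{name}.npz',f=200/np.tan(np.radians(ci['fov_y'])/2),cx=ci['cx'],cy=ci['cy'],T=np.array(ci['camera_from_world']))
    return im
def info(name): return np.load(f'pics/{name}.npz')
def proj(c,p):
    p=np.atleast_2d(p); q=p@c['T'][:3,:3].T+c['T'][:3,3]; return np.c_[c['f']*q[:,0]/q[:,2]+c['cx'],c['f']*q[:,1]/q[:,2]+c['cy']]
def ray(c,uv,z):
    uv=np.atleast_2d(uv); d=np.c_[(uv[:,0]-c['cx'])/c['f'],(uv[:,1]-c['cy'])/c['f'],np.ones(len(uv))]@c['T'][:3,:3]; o=-c['T'][:3,:3].T@c['T'][:3,3]
    return o+d*((z-o[2])/d[:,2])[:,None]
E
python3 - <<'E'
from h import *
for c in ['scene','top','wrist']:
    snap(c,c+'0'); print(ctrl.camera_info(c))
print(ctrl.sense())
E
```

```text
pics
{'fov_y': 47.420107007559345, 'cx': 328.84802297061714, 'cy': 192.63477631162036, 'camera_from_world': array([[ 7.28404419e-01, -6.85061708e-01, -1.08378591e-02,
        -2.88898571e+02],
       [-4.44433131e-01, -4.60394584e-01, -7.68450401e-01,
         4.50415081e+02],
       [ 5.21446252e-01,  5.64559372e-01, -6.39817569e-01,
         7.51043330e+02],
       [ 0.00000000e+00,  0.00000000e+00,  0.00000000e+00,
         1.00000000e+00]])}
{'fov_y': 55.1523075678414, 'cx': 322.5271961468057, 'cy': 198.6691760302481, 'camera_from_world': array([[ 3.06497749e-02, -9.99530015e-01, -5.83365249e-04,
         2.06737747e+02],
       [-9.71065964e-01, -2.96386457e-02, -2.36965071e-01,
         6.31791286e+02],
       [ 2.36836411e-01,  7.82941221e-03, -9.71517995e-01,
         8.07150658e+02],
       [ 0.00000000e+00,  0.00000000e+00,  0.00000000e+00,
         1.00000000e+00]])}
{'fov_y': 61.83870180155886, 'cx': 317.70417587548934, 'cy': 195.23608462205416, 'camera_from_world': array([[ 3.21963491e-01,  9.46750469e-01, -1.74908622e-03,
        -5.23597062e+02],
       [ 9.06446192e-0
[... 208 characters left out ...]
        1.00000000e+00]])}
{'time_s': 0.15, 'joints': array([ 1.01960142e+00,  3.13310942e-01,  1.49821833e+00,  2.42632391e-05,
        1.33093213e+00, -2.23420052e-01]), 'dq': array([ 0.00109321, -0.00120215, -0.00225919,  0.00061391, -0.00088725,
       -0.00070246]), 'tau': array([ 1.74685356e-03, -4.12366962e+01, -2.59803021e+01, -1.05421805e-04,
        3.17571779e-03,  1.35468963e-05]), 'eef_pos': array([168.95195175, 496.9124756 , 241.88856156]), 'ee_rot': array([-1.74972576e-04,  1.63157599e-01,  9.86599924e-01, -3.97750908e-04]), 'force': array([ 0.31314463, -0.61992251,  0.43725499]), 'wrist_torque': array([-0.04766726, -0.03698719, -0.02461962]), 'grip_width': 1.0030572121970487}
```

View pics/scene0.png

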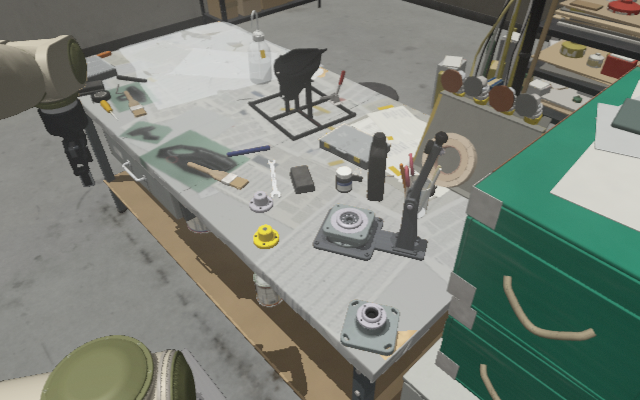

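View pics/top0.png

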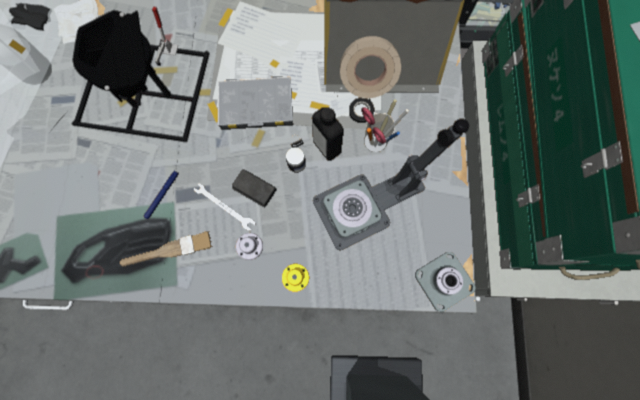

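View pics/wrist0.png

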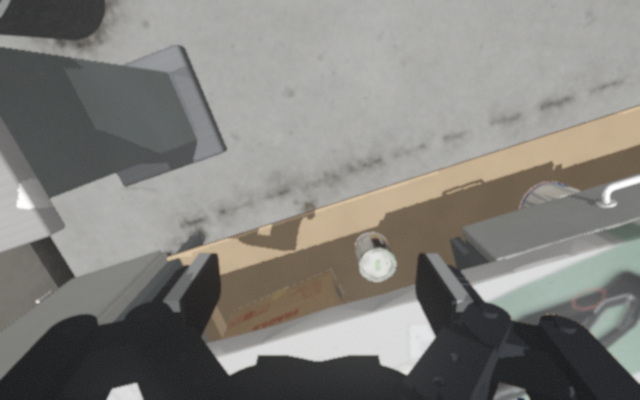

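The top view shows the housing spigot near (352,207), the carrier near (446,281) and the steel end cap near (249,246). The yellow decoy is at (294,277), and the hold-down leans towards (460,125). I'll zoom in to measure.

```bash
python3 - <<'E'
import cv2
im=cv2.imread('pics/top0.png')
a=cv2.resize(im[160:260,300:420],None,fx=4,fy=4,interpolation=cv2.INTER_CUBIC)
b=cv2.resize(im[230:330,400:500],None,fx=4,fy=4,interpolation=cv2.INTER_CUBIC)
c=cv2.resize(im[210:310,220:320],None,fx=4,fy=4,interpolation=cv2.INTER_CUBIC)
cv2.imwrite('pics/zA.png',a)
import numpy as np
cv2.imwrite('pics/zB.png',np.hstack([b,c]))
E
```

```text
(no output)
```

View pics/zA.png

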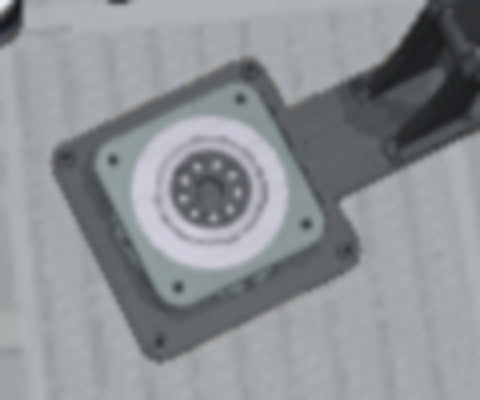

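View pics/zB.png

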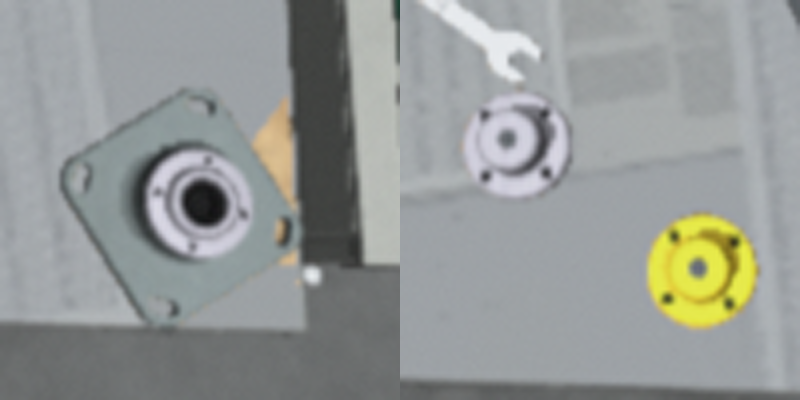

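```bash
python3 - <<'E'
from h import *
c=info('top0')
def P(z,off,pts): return ray(c,(np.array(pts,float)+.5)/4-.5+np.array(off),z)[:,:2]
h=P(50,(300,160),[(240,99),(113,160),(178,287),(306,224)])
print('housing',h,h.mean(0)); s=P(59,(300,160),[(210,192)]);print('spig',s)
for n,h in [('h',h),('c',P(14,(400,230),[(203,104),(80,178),(163,307),(285,230)]))]:
    m=h.mean(0); a=np.arctan2(*(h-m).T[::-1]); print(n,m,np.linalg.norm(h-m,axis=1),np.degrees(a)%90-45)
k=P(0,(400,230),[(183,92),(62,170),(150,325)]);print(k)
print('neck',P(54,(400,230),[(204,201)]),P(46,(400,230),[(198,202)]))
print('cap',P(13,(220,210),[(517-400,145)]),P(40,(220,210),[(508-400,139)]))
E
```

```text
housing [[669.4872601  138.34277418]
 [629.56412145 213.40612601]
 [554.72855006 173.52408106]
 [594.35210289  98.99254538]] [612.03300862 156.06638166]
spig [[609.8831491  156.25803215]]
h [612.03300862 156.06638166] [60.12584532 59.95987158 59.90469297 59.74978841] [27.85594272 27.99945746 28.05673777 27.78753983]
c [451.01137765 -67.96103398] [60.59988667 61.27506111 60.43506398 60.57928613] [30.92315092 32.62970254 31.57849551 32.48961491]
[[518.09233914 -75.51734895]
 [469.25671281  -0.91985093]
 [381.45938384 -50.05004207]]
neck [[451.46484879 -67.52076178]] [[451.12676637 -66.69826577]]
cap [[518.40049588 399.83005699]] [[518.7319046  400.04929471]]
```

```bash
python3 - <<'E'
import cv2
im=cv2.imread('pics/top0.png')
cv2.imwrite('pics/zC.png',cv2.resize(im[0:400,400:640],None,fx=2,fy=1.5,interpolation=cv2.INTER_CUBIC))
im=cv2.imread('pics/scene0.png')
cv2.imwrite('pics/zD.png',cv2.resize(im[50:400,380:640],None,fx=2,fy=1.7,interpolation=cv2.INTER_CUBIC))
E
```

```text
(no output)
```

View pics/zC.png

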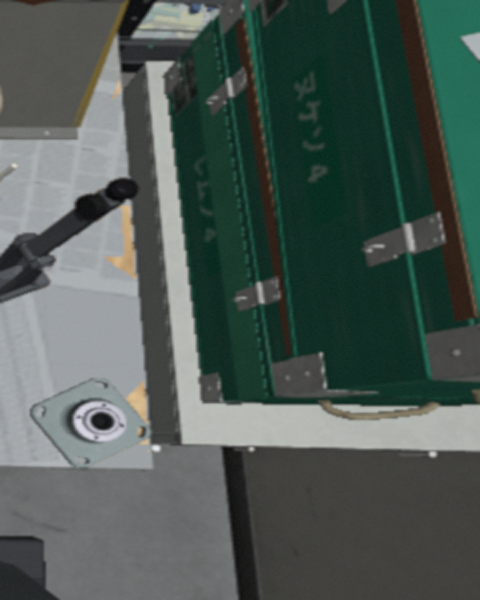

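View pics/zD.png

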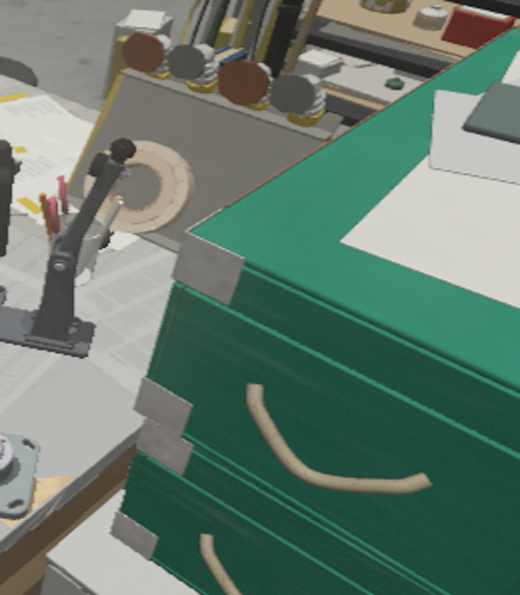

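```bash
cat >> h.py <<'E'
def axes(s):
    w,x,y,z=s['ee_rot']; 
    from scipy.spatial.transform import Rotation as R
    return R.from_quat([x,y,z,w]).as_matrix()
def delta(target,head=None):
    s=ctrl.sense(); M=axes(s); d=np.array(target)-s['eef_pos']; print('t',round(s['time_s'],2),'pos',s['eef_pos'].round(1),'jawhead',np.degrees(np.arctan2(M[1,1],M[0,1])).round(2),'tilt',M[:,2].round(4),'F',s['force'].round(1),'grip',round(s['grip_width'],3),'q',s['joints'].round(2))
    t=M.T@d; print('tool delta cm',(t/10).round(2),'rows>=',np.linalg.norm(t)/35)
    return t
E
python3 -c "
from h import *
delta([451,-67,242])"
```

```text
t 0.15 pos [169.  496.9 241.9] jawhead 71.22 tilt [-5.e-04 -7.e-04 -1.e+00] F [ 0.3 -0.6  0.4] grip 1.003 q [ 1.02  0.31  1.5   0.    1.33 -0.22]
tool delta cm [-4.486e+01 -4.431e+01  2.000e-02] rows>= 18.01469681365163
```

Call:
apply_moves --pt "8.5 -2.5 -2.46 0 0" --pt "8.5 -2.5 -2.46 0 0" --pt "8.5 -2.5 -2.46 0 0" --pt "8.5 -2.5 -2.46 0 0" --pt "8.5 -2.5 -2.46 0 0" --pt "8.5 -2.5 -2.46 0 0" --pt "8.5 -2.5 -2.46 0 0" --pt "8.5 -2.5 -2.46 0 0" --pt "8.5 -2.5 -2.46 0 0" --pt "8.5 -2.5 -2.46 0 0" --pt "8.5 -2.5 -2.46 0 0" --pt "8.5 -2.5 -2.46 0 0"

```text
time_s: 1.15
eef_pos: [358.3, 119.3, 242.3]
ee_rot: [0.0, 0.163, 0.987, 0.0]
force: [-0.1, 1.2, -0.8]
grip_width: 0.992
```

Call:
apply_moves --pt "8.5 -2.5 -2.46 0 0" --pt "8.5 -2.5 -2.46 0 0" --pt "8.5 -2.5 -2.46 0 0" --pt "8.5 -2.5 -2.46 0 0" --pt "8.5 -2.5 -2.46 0 0" --pt "8.5 -2.4 -2.46 0 0" --pt "8.5 0 0 0 0" --pt "8.5 0 0 0 0"

```text
time_s: 1.82
eef_pos: [451.7, -67.8, 241.8]
ee_rot: [-0.001, 0.164, 0.986, 0.0]
force: [-0.3, 0.6, -0.8]
grip_width: 0.996
```

```bash
python3 -c "
from h import *
delta([451,-67,29])
snap('wrist','w1')"
```

```text
t 1.82 pos [451.7 -67.8 241.8] jawhead 71.08 tilt [-1.1e-03  6.0e-04 -1.0e+00] F [-0.3  0.6 -0.8] grip 0.996 q [-0.41  0.16  1.69  0.    1.29 -1.65]
tool delta cm [ 0.06  0.05 21.28] rows>= 6.078773948048214
```

View pics/w1.png

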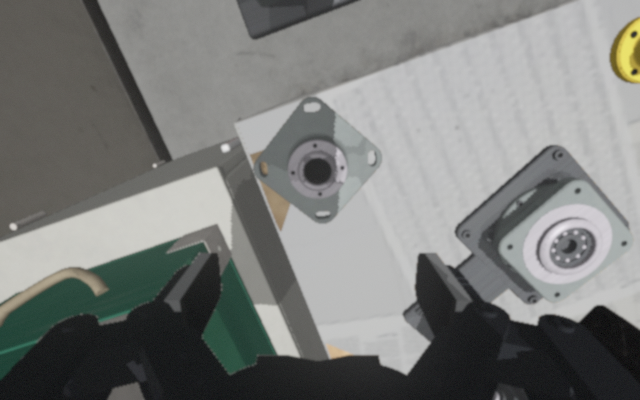

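```bash
python3 - <<'E'
from h import *
c=info('w1')
def an(n,h):
    m=h.mean(0); a=np.degrees(np.arctan2(*(h-m).T[::-1]))%90-45; print(n,m,np.linalg.norm(h-m,axis=1),a,a.mean())
im=cv2.imread('pics/w1.png')
def z(name,x0,y0,w,h,k): cv2.imwrite(f'pics/{name}.png',cv2.resize(im[y0:y0+h,x0:x0+w],None,fx=k,fy=k,interpolation=cv2.INTER_CUBIC))
z('w1a',240,80,150,150,4); z('w1b',440,130,200,190,3)
E
```

```text
(no output)
```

View pics/w1a.png

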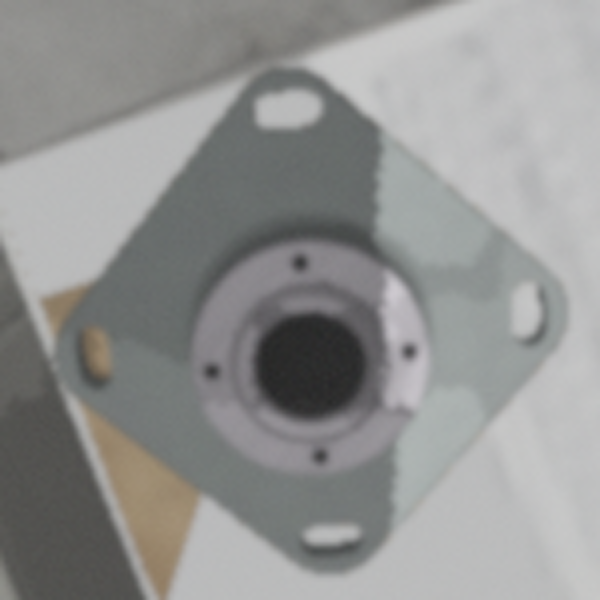

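View pics/w1b.png

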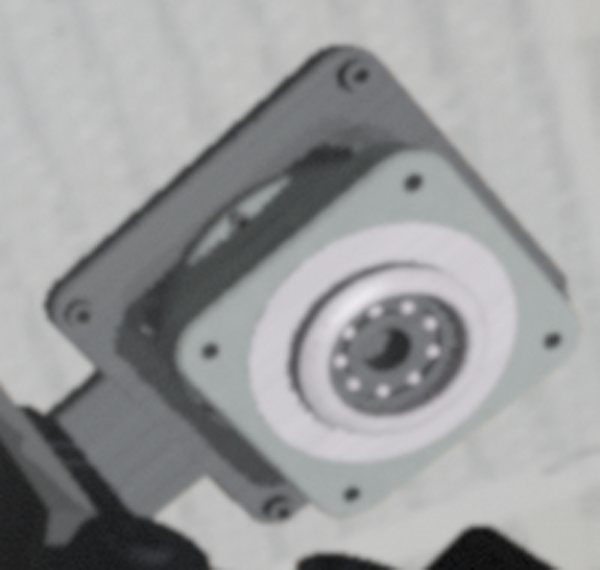

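```bash
python3 - <<'E'
from h import *
c=info('w1')
def an(n,h):
    m=h.mean(0); a=np.degrees(np.arctan2(*(h-m).T[::-1]))%90-45; print(n,m.round(1),np.linalg.norm(h-m,axis=1).round(1),a.round(1),a.mean())
def P(z,off,pts,k): return ray(c,(np.array(pts,float)+.5)/k-.5+np.array(off),z)[:,:2]
an('car',P(14,(240,80),[(288,109),(529,313),(332,536),(95,356)],4))
an('carneck',P(46,(240,80),[(301,262),(409,352),(321,456),(211,371)],4))
an('carneck',P(54,(240,80),[(308,364)],4))
an('hou',P(50,(440,130),[(413,182),(553,341),(351,494),(210,351)],3))
E
```

```text
car [449.3 -68.4] [59.7 59.6 59.1 59.7] [31.8 31.5 31.9 32.1] 31.84756214485367
carneck [449.9 -68.7] [25.  24.8 24.9 25.1] [31.4 31.6 32.3 31.8] 31.758912779703405
carneck [448.7 -68.9] [0.] [-45.] -45.0
hou [611.6 155.5] [60.3 60.4 60.1 60.1] [28.1 27.9 27.8 28. ] 27.953052022044094
```

```bash
python3 -c "
from h import *
print(ctrl.tip_extent)
delta([450,-68.3,60])"
```

```text
11.0
t 1.87 pos [451.3 -66.8 241.9] jawhead 71.17 tilt [-1.e-03  6.e-04 -1.e+00] F [ 0.3  0.1 -0.6] grip 0.996 q [-0.4   0.16  1.69  0.    1.29 -1.65]
tool delta cm [ 0.06 -0.19 18.19] rows>= 5.197612394911693
```

Call:
apply_moves --pt "8.5 0.06 -0.15 3.4 0" --pt "8.5 0 0 3.4 0" --pt "8.5 0 0 3.4 0" --pt "8.5 0 0 3.4 0" --pt "8.5 0 0 3 0" --pt "8.5 0 0 1.6 0" --pt "8.5 0 0 0 0" --pt "8.5 0 0 0 0"

```text
time_s: 2.53
eef_pos: [450.3, -67.1, 60.6]
ee_rot: [-0.0, 0.163, 0.987, 0.0]
force: [-0.8, -0.2, 0.9]
grip_width: 0.997
```

```bash
python3 -c "
from h import *
delta([450,-68.3,29])
snap('wrist','w2')"
```

```text
t 2.53 pos [450.3 -67.1  60.6] jawhead 71.29 tilt [-7.e-04  3.e-04 -1.e+00] F [-0.8 -0.2  0.9] grip 0.997 q [-0.41  0.41  1.91  0.    0.82 -1.65]
tool delta cm [-0.01 -0.12  3.16] rows>= 0.9036393893969874
```

View pics/w2.png

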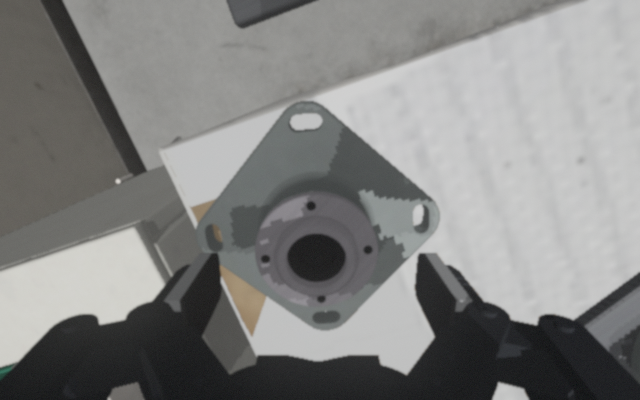

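Call:
apply_moves --pt "8.5 0 -0.05 1.6 0" --pt "8.5 0 0 1.5 0" --pt "8.5 0 0 0 0"

```text
time_s: 2.83
eef_pos: [450.0, -68.0, 29.0]
ee_rot: [-0.0, 0.163, 0.987, 0.0]
force: [-0.5, 1.0, 0.3]
grip_width: 0.997
```

Call:
apply_moves --pt "7.4 0 0 0 0" --pt "6.8 0 0 0 0" --pt "6.3 0 0 0 0" --pt "5.5 0 0 0 0" --pt "4.5 0 0 0 0" --pt "4.5 0 0 0 0" --pt "4.5 0 0 0 0" --pt "4.5 0 0 0 0" --squeeze 60

```text
time_s: 3.5
eef_pos: [451.1, -68.4, 30.9]
ee_rot: [0.001, 0.163, 0.987, -0.0]
force: [-1.8, 3.9, 13.2]
grip_width: 0.681
```

```bash
python3 -c "
from h import *
delta([450,-68.3,29])
snap('wrist','w3')"
```

```text
t 3.5 pos [451.1 -68.4  30.9] jawhead 71.21 tilt [ 2.1e-03 -5.0e-04 -1.0e+00] F [-1.8  3.9 13.2] grip 0.681 q [-0.41  0.47  1.92  0.    0.75 -1.65]
tool delta cm [ 0.11 -0.02  0.19] rows>= 0.06238696903986934
```

View pics/w3.png

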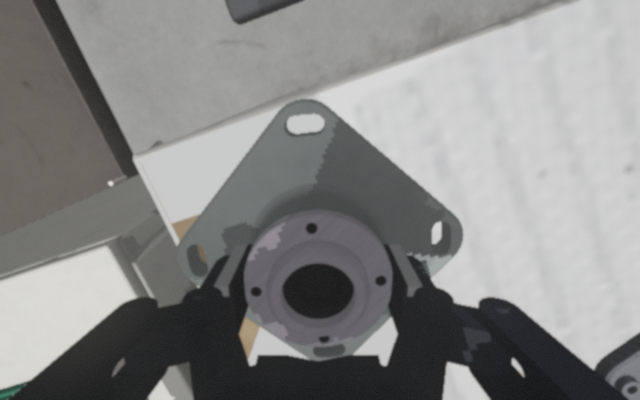

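Call:
apply_moves --pt "4.5 0 0 -0.3 0" --pt "4.5 0 0 -0.6 0" --pt "4.5 0 0 -1 0" --pt "4.5 0 0 -2 0" --pt "4.5 0 0 -3 0" --pt "4.5 0 0 -3 0" --pt "4.5 0 0 -2.1 0" --pt "4.5 0 0 0 0" --pt "4.5 0 0 0 0"

```text
time_s: 4.3
eef_pos: [450.1, -68.4, 149.2]
ee_rot: [0.0, 0.163, 0.987, -0.0]
force: [-1.1, -0.2, -8.7]
grip_width: 0.685
```

```bash
python3 -c "
from h import *
delta([611.7,155.7,160])
snap('wrist','w4')"
```

```text
t 4.3 pos [450.1 -68.4 149.2] jawhead 71.22 tilt [ 5.e-04 -3.e-04 -1.e+00] F [-1.1 -0.2 -8.7] grip 0.685 q [-0.41  0.26  1.83 -0.    1.05 -1.65]
tool delta cm [-8.08 26.42 -1.08] rows>= 7.898729050743572
```

View pics/w4.png

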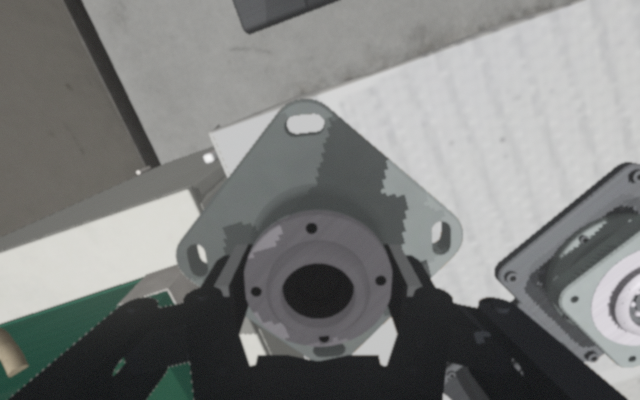

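```bash
python3 - <<'E'
from h import *
c=info('w4')
a=ray(c,[(381,280),(256,291),(312,228),(324,340)],118.3+46)[:,:2]; print(a, a[:2].mean(0),a[2:].mean(0)); d=a[0]-a[1]; print(np.linalg.norm(d),np.degrees(np.arctan2(*d[::-1]))%90-45,np.degrees(np.arctan2(*(a[2]-a[3])[::-1]))%90-45)
b=ray(c,[(305,124),(440,236),(198,258),(329,350)],118.3+14)[:,:2]; print(b,b[1:3].mean(0),b[[0,3]].mean(0)); d=b[1]-b[2]; print(np.linalg.norm(d),np.degrees(np.arctan2(*d[::-1]))%90-45)
E
```

```text
[[454.92568344 -44.28761644]
 [443.61557375 -93.16164854]
 [425.0962788  -62.96703241]
 [474.84025232 -74.80096202]] [449.27062859 -68.72463249] [449.96826556 -68.88399722]
50.165621644043185 31.970341944493683 31.618265165451447
[[ 390.02755933  -54.67830039]
 [ 461.31522618  -10.45446951]
 [ 434.39050673 -126.48378944]
 [ 507.82380399  -82.37729543]] [447.85286645 -68.46912947] [448.92568166 -68.52779791]
119.11231506200117 31.935676233370543
```

Call:
apply_moves --pt "4.5 0.14 2.0 -0.5 0" --pt "4.5 0.14 3.2 -0.5 0" --pt "4.5 0.14 3.2 0 0" --pt "4.5 0.14 3.2 0 0" --pt "4.5 0.14 2.95 0 0" --pt "4.5 -1.8 2.6 0 0" --pt "4.5 -1.8 2.6 0 0" --pt "4.5 -1.8 2.6 0 0" --pt "4.5 -1.8 2.2 0 0" --pt "4.5 -1.0 1.3 0 0" --pt "4.5 -0.62 0.63 0 0.035" --pt "4.5 0 0 0 0.034"

```text
time_s: 5.35
eef_pos: [612.6, 156.9, 155.5]
ee_rot: [-0.002, 0.197, 0.98, -0.001]
force: [0.5, -0.6, -6.4]
grip_width: 0.681
```

Call:
apply_moves --pt "4.5 0 0 0 0" --pt "4.5 0 0 0 0" --pt "4.5 0 0 0 0"

```text
time_s: 5.6
eef_pos: [611.9, 155.9, 157.9]
ee_rot: [-0.001, 0.197, 0.98, -0.0]
force: [0.2, 0.1, -7.0]
grip_width: 0.682
```

```bash
python3 -c "
from h import *
delta([612.2,156.1,105])
snap('wrist','w5');snap('scene','s5');snap('top','t5')"
```

```text
t 5.6 pos [611.9 155.9 157.9] jawhead 67.31 tilt [-2.5e-03 -2.0e-04 -1.0e+00] F [ 0.2  0.1 -7. ] grip 0.682 q [ 0.06  0.62  1.26 -0.    1.27 -1.11]
tool delta cm [-0.04  0.04  5.29] rows>= 1.51142819219523
```

View pics/w5.png

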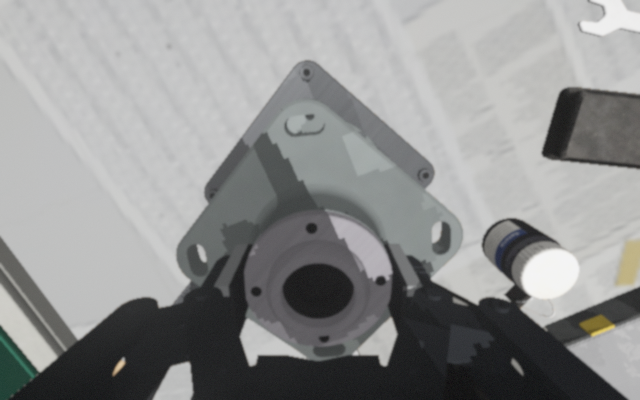

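View pics/s5.png

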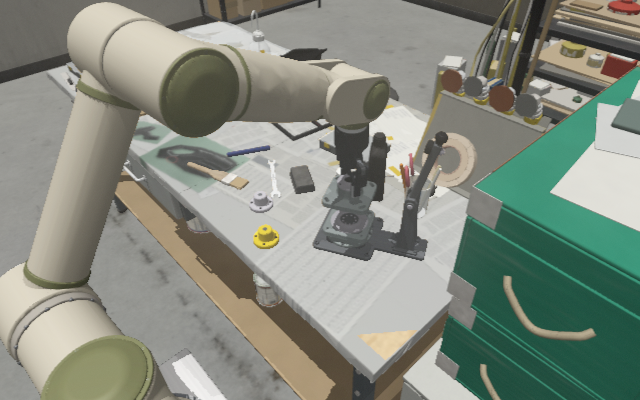

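Call:
apply_moves --pt "4.5 0 0 1.5 0" --pt "4.5 0 0 2.2 0" --pt "4.5 0 0 1.7 0" --pt "4.5 0 0 0.6 0" --pt "4.5 0 0 0 0" --pt "4.5 0 0 0 0"

```text
time_s: 6.25
eef_pos: [612.9, 156.1, 100.1]
ee_rot: [0.001, 0.197, 0.98, 0.0]
force: [-0.4, 0.2, -7.0]
grip_width: 0.682
```

```bash
python3 -c "
from h import *
delta([612.2,156.1,81])
snap('wrist','w6');snap('scene','s6')
im=cv2.imread('pics/s6.png');cv2.imwrite('pics/s6z.png',cv2.resize(im[150:270,280:440],None,fx=4,fy=4,interpolation=cv2.INTER_CUBIC))
"
```

```text
t 6.25 pos [612.9 156.1 100.1] jawhead 67.27 tilt [ 0.0011  0.     -1.    ] F [-0.4  0.2 -7. ] grip 0.682 q [ 0.06  0.68  1.32 -0.    1.15 -1.11]
tool delta cm [ 0.06 -0.03  1.91] rows>= 0.5469925481543316
```

View pics/s6z.png

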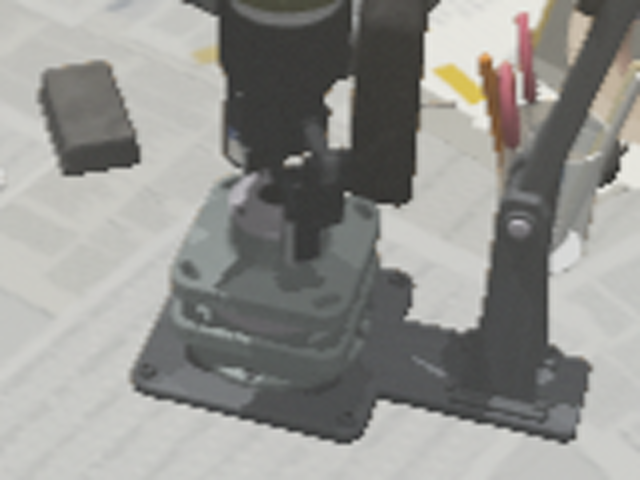

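View pics/w6.png

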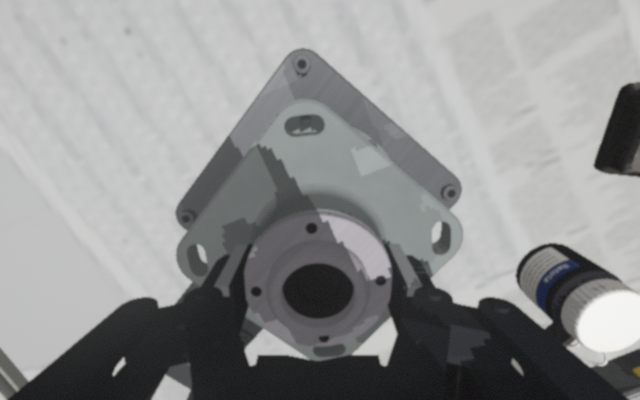

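Call:
apply_moves --pt "4.5 0 0 0.4 0" --pt "4.5 0 0 0.4 0" --pt "4.5 0 0 0.25 0" --pt "4.5 0 0 0.15 0" --pt "4.5 0 0 0 0"

```text
time_s: 6.77
eef_pos: [612.3, 156.1, 86.8]
ee_rot: [-0.0, 0.197, 0.98, -0.0]
force: [-0.3, -0.4, -6.5]
grip_width: 0.684
```

Call:
apply_moves --pt "4.5 0 0 0.15 0" --pt "4.5 0 0 0.15 0" --pt "4.5 0 0 0.1 0" --pt "4.5 0 0 0 0" --pt "4.5 0 0 0 0"

```text
time_s: 7.18
eef_pos: [612.5, 156.1, 83.3]
ee_rot: [-0.0, 0.197, 0.98, -0.0]
force: [0.0, -0.3, -7.5]
grip_width: 0.681
```

Call:
apply_moves --pt "4.5 0 0 0.1 0" --pt "4.5 0 0 0.1 0" --pt "4.5 0 0 0.1 0" --pt "4.5 0 0 0 0" --pt "4.5 0 0 0 0"

```text
time_s: 7.6
eef_pos: [612.6, 156.1, 81.0]
ee_rot: [0.0, 0.197, 0.98, 0.0]
force: [-4.4, -0.5, 1.7]
grip_width: 0.681
```

Call:
apply_moves --pt "4.5 0 0 0.05 0" --pt "4.5 0 0 0 0" --pt "5.9 0 0 0 0" --pt "6.3 0 0 0 0" --pt "6.8 0 0 0 0" --pt "7.5 0 0 0 0" --pt "8.5 0 0 0 0" --pt "8.5 0 0 0 0" --pt "8.5 0 0 0 0"

```text
time_s: 8.35
eef_pos: [612.6, 156.1, 79.8]
ee_rot: [0.0, 0.197, 0.98, 0.0]
force: [0.0, 0.7, 0.8]
grip_width: 0.997
```

```bash
python3 -c "
from h import *
delta([612.2,156.1,200])
snap('wrist','w7');"
```

```text
t 8.35 pos [612.6 156.1  79.8] jawhead 67.26 tilt [ 2.e-04  0.e+00 -1.e+00] F [0.  0.7 0.8] grip 0.997 q [ 0.06  0.7   1.33  0.    1.11 -1.11]
tool delta cm [  0.03  -0.02 -12.02] rows>= 3.434696407117115
```

View pics/w7.png

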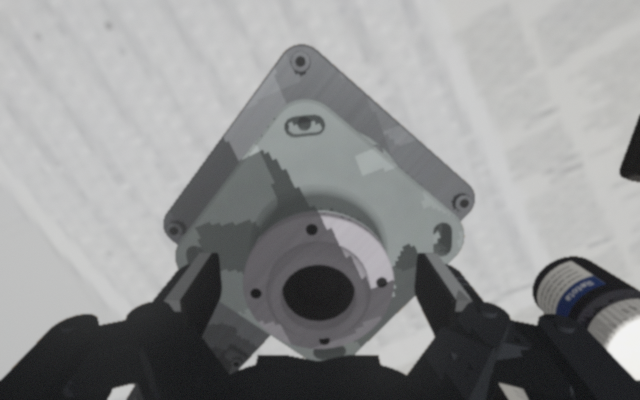

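Seated: the bolt holes show through the slots at (304,125) and (441,240). Next I'll rise straight up and take a picture from above to check.

Call:
apply_moves --pt "8.5 0 0 -1 0" --pt "8.5 0 0 -2.5 0" --pt "8.5 0 0 -3.5 0" --pt "8.5 0 0 -3.5 0" --pt "8.5 0 0 -3 0" --pt "8.5 0 0 0 0" --pt "8.5 0 0 0 0"

```text
time_s: 8.98
eef_pos: [613.0, 156.2, 217.1]
ee_rot: [0.002, 0.197, 0.98, 0.001]
force: [0.5, 0.2, -1.2]
grip_width: 0.998
```

```bash
python3 -c "
from h import *
delta([518.5,400,200])
snap('wrist','w8')
im=cv2.imread('pics/w8.png');cv2.imwrite('pics/w8z.png',cv2.resize(im[70:290,200:440],None,fx=3,fy=2.7,interpolation=cv2.INTER_CUBIC))
"
```

```text
t 8.98 pos [613.  156.2 217.1] jawhead 67.27 tilt [ 4.1e-03  3.0e-04 -1.0e+00] F [ 0.5  0.2 -1.2] grip 0.998 q [ 0.06  0.57  1.18  0.    1.39 -1.11]
tool delta cm [18.14 18.83  1.68] rows>= 7.486430975625779
```

View pics/w8z.png

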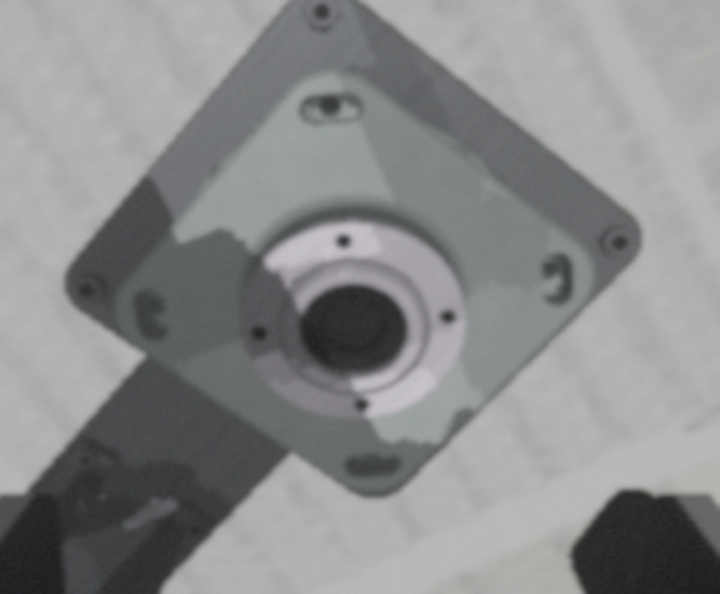

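```bash
python3 - <<'E'
from h import *
c=info('w8')
def P(z,pts): 
    p=np.array(pts,float)+.5; return ray(c,p/np.array([3,2.7])-.5+np.array([200,70]),z)[:,:2]
def an(n,h):
    m=h.mean(0); a=np.degrees(np.arctan2(*(h-m).T[::-1]))%90-45; print(n,m.round(1),np.linalg.norm(h-m,axis=1).round(1),a.round(1),a.mean())
an('slots',P(64,[(331,107),(557,278),(372,466),(150,314)]))
an('neck',P(96,[(344,241),(448,316),(361,405),(259,333)]))
E
```

```text
slots [611.4 155.7] [60.2 60.  60.6 60.1] [27.9 28.2 28.  27.8] 27.988301278083156
neck [611.7 155.7] [24.9 25.1 25.1 24.9] [27.5 28.4 27.2 27.9] 27.778593488935858
```

Call:
apply_moves --pt "8.5 1.5 1.5 0 0" --pt "8.5 2.4 2.5 0 0" --pt "8.5 2.4 2.5 0 0" --pt "8.5 2.4 2.5 0 0" --pt "8 2.4 2.5 1 0" --pt "7.5 2.4 2.5 1.5 0" --pt "7.0 2.4 2.5 2.0 0" --pt "6.5 1.5 1.5 2.0 0" --pt "6.5 0.74 0.8 0.7 0" --pt "6.5 0 0 0 0" --pt "6.5 0 0 0 0"

```text
time_s: 9.95
eef_pos: [518.2, 399.0, 142.7]
ee_rot: [-0.0, 0.197, 0.98, -0.0]
force: [0.4, 0.2, 0.9]
grip_width: 0.76
```

```bash
python3 -c "
from h import *
delta([518.5,400,27])
snap('wrist','w9')"
```

```text
t 9.95 pos [518.2 399.  142.7] jawhead 67.27 tilt [-6.e-04 -8.e-04 -1.e+00] F [0.4 0.2 0.9] grip 0.76 q [ 0.48  0.68  1.19 -0.    1.27 -0.7 ]
tool delta cm [ 0.    0.12 11.57] rows>= 3.3047134138010326
```

View pics/w9.png

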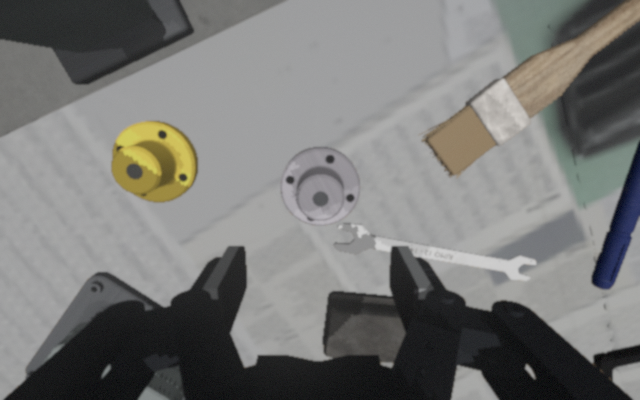

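```bash
python3 -c "
from h import *
c=info('w9')
print(ray(c,[(320,198.5)],40),ray(c,[(320.5,186.5)],13), ray(c,[(330,159),(291,180),(350,198)],13))
im=cv2.imread('pics/w9.png');cv2.imwrite('pics/w9z.png',cv2.resize(im[130:240,260:380],None,fx=5,fy=5,interpolation=cv2.INTER_CUBIC))
"
```

```text
[[518.22964363 399.73197993  40.        ]] [[516.79880336 400.91099723  13.        ]] [[498.82626699 416.55337802  13.        ]
 [502.56402263 380.99986376  13.        ]
 [535.19214917 419.50556145  13.        ]]
```

View pics/w9z.png

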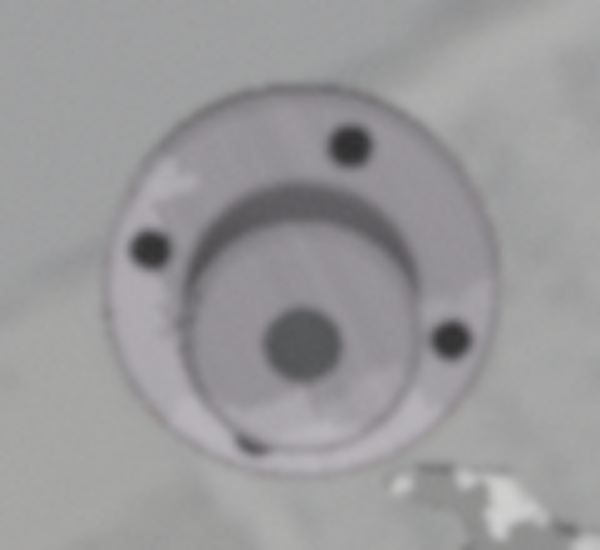

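Call:
apply_moves --pt "6.5 0 0.1 2.5 0" --pt "6.5 0 0 3 0" --pt "6.5 0 0 2.5 0" --pt "6.5 0 0 1.5 0" --pt "6.5 0 0 0 0"

```text
time_s: 10.42
eef_pos: [518.2, 398.4, 45.5]
ee_rot: [-0.002, 0.198, 0.98, -0.001]
force: [-1.1, 0.7, -0.5]
grip_width: 0.757
```

```bash
python3 -c "
from h import *
delta([518.4,400,28])
snap('wrist','w10')"
```

```text
t 10.42 pos [518.2 398.4  45.5] jawhead 67.14 tilt [-0.0038 -0.0022 -1.    ] F [-1.1  0.7 -0.5] grip 0.757 q [ 0.48  0.79  1.27 -0.    1.09 -0.7 ]
tool delta cm [0.04 0.16 1.75] rows>= 0.5016656268554003
```

View pics/w10.png

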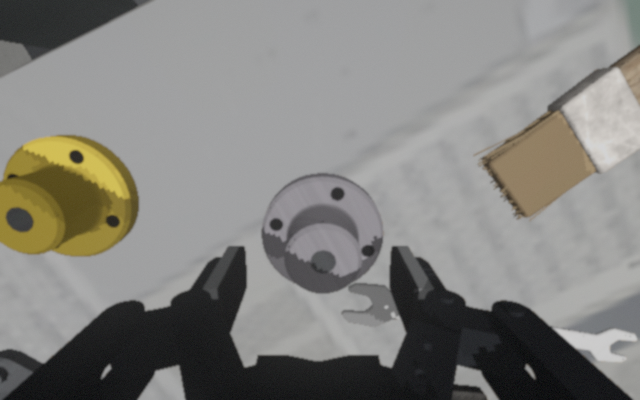

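Call:
apply_moves --pt "6.5 0 0.14 1 0" --pt "6.5 0 0 0.7 0" --pt "6.0 0 0 0 0" --pt "5.3 0 0 0 0" --pt "4.6 0 0 0 0" --pt "4.0 0 0 0 0" --pt "3.5 0 0 0 0" --pt "3.0 0 0 0 0" --pt "2.5 0 0 0 0" --pt "2.5 0 0 0 0" --pt "2.5 0 0 0 0" --squeeze 50

```text
time_s: 11.38
eef_pos: [519.0, 401.9, 31.7]
ee_rot: [0.0, 0.197, 0.98, 0.0]
force: [-1.7, -1.9, 5.7]
grip_width: 0.399
```

```bash
python3 -c "
from h import *
delta([518.4,400,28])
snap('wrist','w11')"
```

```text
t 11.38 pos [519.  401.9  31.7] jawhead 67.27 tilt [ 9.e-04  3.e-04 -1.e+00] F [-1.7 -1.9  5.7] grip 0.399 q [ 0.48  0.81  1.27 -0.    1.06 -0.69]
tool delta cm [-0.02 -0.2   0.37] rows>= 0.11999311642836015
```

View pics/w11.png

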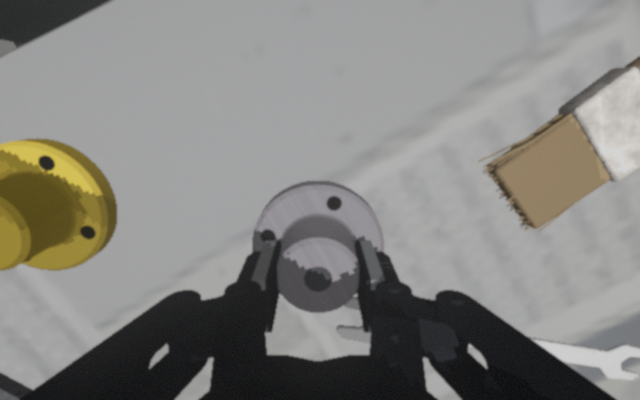

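Call:
apply_moves --pt "2.5 0 0 -0.3 0" --pt "2.5 0 0 -0.6 0" --pt "2.5 0 0 -1.2 0" --pt "2.5 0 0 -2.5 0" --pt "2.5 0 0 -3.3 0" --pt "2.5 0 0 -3.3 0" --pt "2.5 0 0 -2 0" --pt "2.5 0 0 -1 0" --pt "2.5 0 0 0 0" --pt "2.5 0 0 0 0" --pt "2.5 0 0 0 0"

```text
time_s: 12.35
eef_pos: [518.1, 401.5, 170.8]
ee_rot: [-0.001, 0.197, 0.98, -0.001]
force: [0.2, 0.4, -3.0]
grip_width: 0.405
```

```bash
python3 -c "
from h import *
delta([612,156,180])
snap('wrist','w12')"
```

```text
t 12.35 pos [518.1 401.5 170.8] jawhead 67.27 tilt [-0.003  -0.0016 -1.    ] F [ 0.2  0.4 -3. ] grip 0.405 q [ 0.48  0.66  1.15 -0.    1.33 -0.69]
tool delta cm [-18.14 -19.01  -0.91] rows>= 7.513523617393605
```

View pics/w12.png

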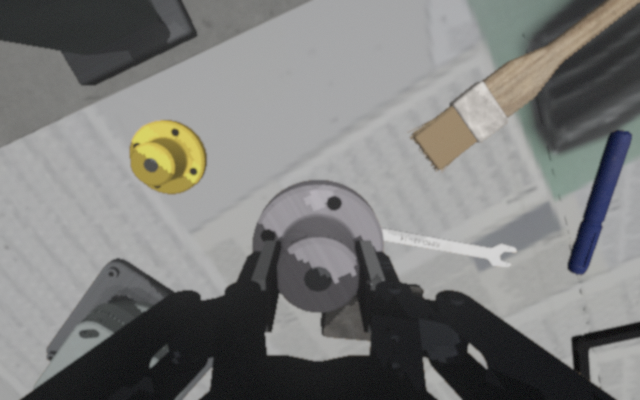

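```bash
python3 -c "
from h import *
c=info('w12')
for n in ['w11','w12']:
  c=info(n); z=0 if n=='w11' else 139.1
  print(n,ray(c,[(318,278)],z+40)[0], ray(c,[(334,203),(268,236)],z+13))
s=ctrl.sense();print(s['eef_pos'])
im=cv2.imread('pics/w12.png');cv2.imwrite('pics/w12z.png',cv2.resize(im[170:320,240:400],None,fx=4,fy=4,interpolation=cv2.INTER_CUBIC))
"
```

```text
w11 [518.73613185 401.31589331  40.        ] [[499.34743157 417.70111003  13.        ]
 [502.64528147 381.4897498   13.        ]]
w12 [517.84803717 400.86296077 179.1       ] [[498.36847448 417.19736736 152.1       ]
 [501.68112687 380.95540085 152.1       ]]
[518.16037643 401.48550948 170.75009848]
```

View pics/w12z.png

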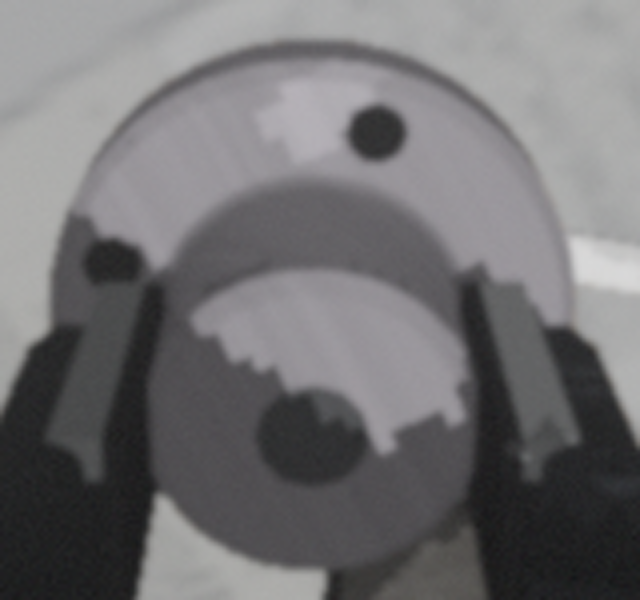

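Call:
apply_moves --pt "2.5 -1.2 -1.3 -0.5 0" --pt "2.5 -2.3 -2.4 -0.4 0" --pt "2.5 -2.4 -2.5 0 0" --pt "2.5 -2.4 -2.5 0 0" --pt "2.5 -2.4 -2.5 0 0" --pt "2.5 -2.4 -2.5 0 0" --pt "2.5 -2.4 -2.5 0 0" --pt "2.5 -1.6 -1.7 0 0" --pt "2.5 -1.0 -1.05 0 0" --pt "2.5 0 0 0 0" --pt "2.5 0 0 0 0" --pt "2.5 0 0 0 0"

```text
time_s: 13.4
eef_pos: [611.9, 158.3, 181.3]
ee_rot: [-0.001, 0.197, 0.98, 0.0]
force: [0.1, -0.5, -3.1]
grip_width: 0.401
```

```bash
python3 -c "
from h import *
delta([611.8,156.2,140])"
```

```text
t 13.4 pos [611.9 158.3 181.3] jawhead 67.33 tilt [-1.e-03  3.e-04 -1.e+00] F [ 0.1 -0.5 -3.1] grip 0.401 q [ 0.07  0.6   1.23  0.    1.32 -1.11]
tool delta cm [-0.07 -0.2   4.13] rows>= 1.181803973569925
```

Call:
apply_moves --pt "2.5 -0.07 -0.2 1.2 0" --pt "2.5 0 0 1.6 0" --pt "2.5 0 0 1.0 0" --pt "2.5 0 0 0.3 0" --pt "2.5 0 0 0 0" --pt "2.5 0 0 0 0"

```text
time_s: 13.9
eef_pos: [612.5, 155.5, 141.4]
ee_rot: [0.0, 0.197, 0.98, 0.0]
force: [0.5, 0.2, -3.3]
grip_width: 0.401
```

```bash
python3 -c "
from h import *
delta([611.8,156.2,128])
snap('wrist','w13');snap('scene','s13')
im=cv2.imread('pics/s13.png');cv2.imwrite('pics/s13z.png',cv2.resize(im[130:270,280:440],None,fx=4,fy=4,interpolation=cv2.INTER_CUBIC))
"
```

```text
t 13.9 pos [612.5 155.5 141.4] jawhead 67.31 tilt [ 7.e-04  1.e-04 -1.e+00] F [ 0.5  0.2 -3.3] grip 0.401 q [ 0.06  0.63  1.28  0.    1.23 -1.11]
tool delta cm [0.09 0.03 1.34] rows>= 0.38267563060616644
```

View pics/s13z.png

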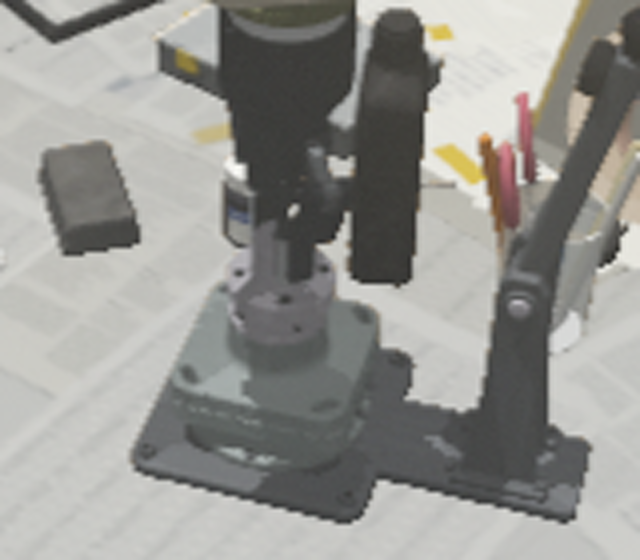

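View pics/w13.png

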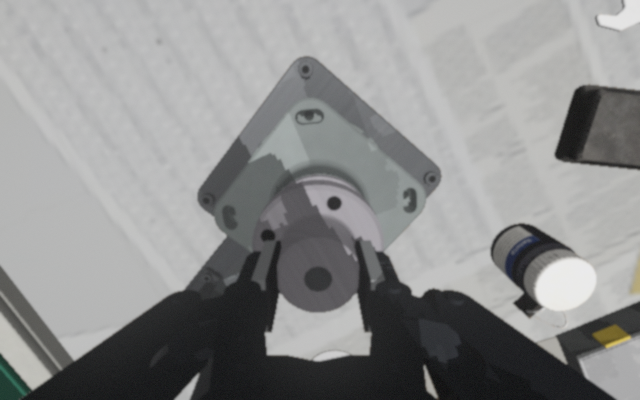

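```bash
python3 -c "
from h import *
c=info('w13')
print('cap',ray(c,[(318.1,278.5)],149.7)[0])
print(ray(c,[(309,117),(409,201),(230,218)],64)[:,:2])
a=np.radians(28+45+90*np.arange(4));print(np.c_[611.6+60*np.cos(a),155.7+60*np.sin(a)])
"
```

```text
cap [612.40942722 154.85012507 149.7       ]
[[554.38567403 173.12044826]
 [629.51127499 212.7185487 ]
 [594.6688911   98.37189764]]
[[629.14230228 213.07828536]
 [554.22171464 173.24230228]
 [594.05769772  98.32171464]
 [668.97828536 138.15769772]]
```

Call:
apply_moves --pt "2.5 0.06 0.05 0.1 0" --pt "2.5 0 0 0.3 0" --pt "2.5 0 0 0.3 0" --pt "2.5 0 0 0.2 0" --pt "2.5 0 0 0 0" --pt "2.5 0 0 0 0"

```text
time_s: 14.5
eef_pos: [611.9, 155.7, 131.6]
ee_rot: [-0.0, 0.197, 0.98, -0.0]
force: [0.1, 0.3, -3.1]
grip_width: 0.4
```

Call:
apply_moves --pt "2.5 0 0 0.1 0" --pt "2.5 0 0 0.1 0" --pt "2.5 0 0 0.1 0" --pt "2.5 0 0 0 0"

```text
time_s: 14.83
eef_pos: [611.9, 155.7, 128.5]
ee_rot: [-0.0, 0.197, 0.98, -0.0]
force: [0.3, -0.5, -3.9]
grip_width: 0.4
```

Call:
apply_moves --pt "2.5 0 0 0.1 0" --pt "2.5 0 0 0.05 0" --pt "2.5 0 0 0 0" --pt "2.5 0 0 0 0"

```text
time_s: 15.17
eef_pos: [612.0, 155.7, 127.7]
ee_rot: [0.0, 0.197, 0.98, 0.0]
force: [-1.1, 0.2, 1.8]
grip_width: 0.403
```

Call:
apply_moves --pt "2.5 0 0 0.03 0" --pt "2.5 0 0 0 0" --pt "3.5 0 0 0 0" --pt "4 0 0 0 0" --pt "4.5 0 0 0 0" --pt "5.5 0 0 0 0" --pt "6.5 0 0 0 0" --pt "6.5 0 0 0 0" --pt "6.5 0 0 -0.5 0" --pt "6.5 0 0 -1.5 0" --pt "6.5 0 0 -3 0" --pt "6.5 0 0 -3 0"

```text
time_s: 16.17
eef_pos: [611.5, 155.6, 207.6]
ee_rot: [-0.001, 0.197, 0.98, -0.0]
force: [-0.7, 0.5, 0.4]
grip_width: 0.763
```

Call:
apply_moves --pt "6.5 0 0 -2 0" --pt "6.5 0 0 0 0" --pt "6.5 0 0 0 0"

```text
time_s: 16.42
eef_pos: [612.2, 155.7, 228.1]
ee_rot: [0.001, 0.197, 0.98, 0.0]
force: [-0.4, 0.5, -0.0]
grip_width: 0.76
```

```bash
python3 -c "
from h import *
delta([612,156,228])
snap('wrist','w14');snap('scene','s14')
im=cv2.imread('pics/s14.png');cv2.imwrite('pics/s14z.png',cv2.resize(im[110:270,280:480],None,fx=3.5,fy=3.5,interpolation=cv2.INTER_CUBIC))
im=cv2.imread('pics/w14.png');cv2.imwrite('pics/w14z.png',cv2.resize(im[80:300,200:440],None,fx=3,fy=2.7,interpolation=cv2.INTER_CUBIC))
"
```

```text
t 16.42 pos [612.2 155.7 228.1] jawhead 67.27 tilt [ 2.2e-03  2.0e-04 -1.0e+00] F [-0.4  0.5 -0. ] grip 0.76 q [ 0.06  0.56  1.17  0.    1.41 -1.11]
tool delta cm [0.03 0.02 0.01] rows>= 0.010875424506344464
```

View pics/s14z.png

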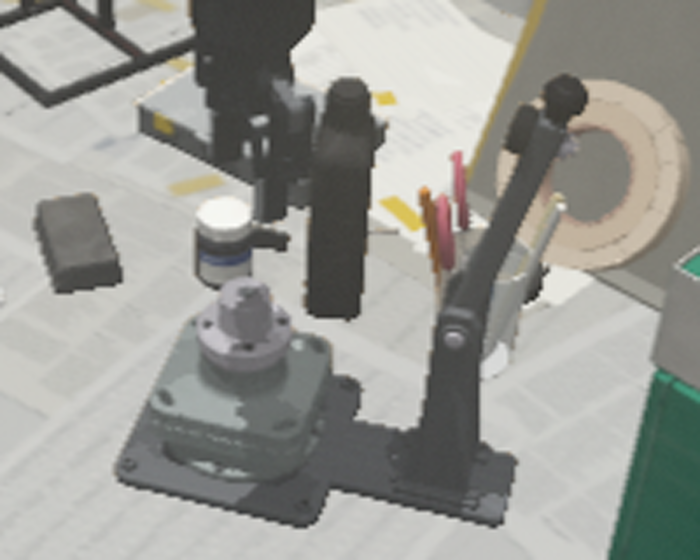

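View pics/w14z.png

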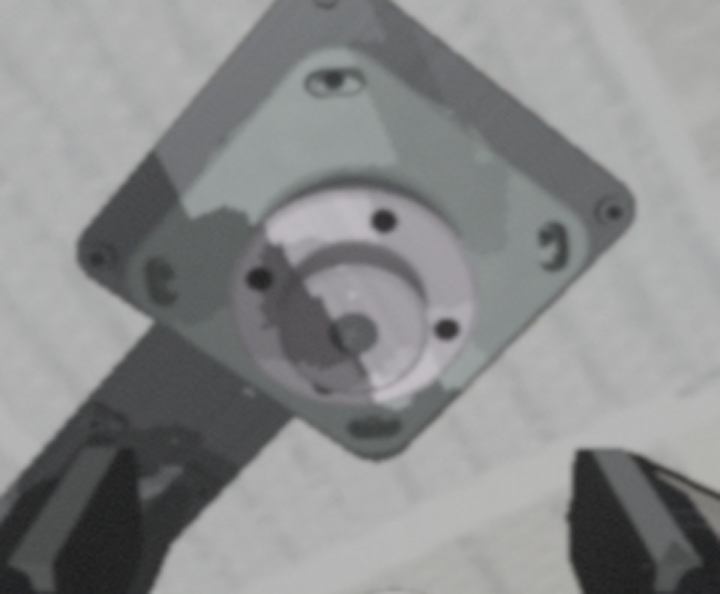

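```bash
python3 - <<'E'
from h import *
c=info('w14')
def P(z,pts): 
    p=np.array(pts,float)+.5; return ray(c,p/np.array([3,2.7])-.5+np.array([200,80]),z)[:,:2]
h=P(64,[(335,80),(554,246),(374,428),(161,282)]);m=h.mean(0);print(m,(np.degrees(np.arctan2(*(h-m).T[::-1]))%90-45).mean(),np.linalg.norm(h-m,axis=1))
print('cap',P(136,[(353,332)]),'cap holes',P(109,[(260,278),(447,328)]).mean(0))
# hold-down geometry
u=np.array([np.cos(np.radians(117.95)),np.sin(np.radians(117.95)),0]);Hc=np.array([611.8,155.7,157])-145*u; print('hinge',Hc,'u',u)
for th in (1.95,1.57,1.2,1.0,.8):
    r=u*np.cos(th)+np.array([0,0,np.sin(th)]); n=-u*np.sin(th)+np.array([0,0,np.cos(th)])
    print(th,'pushpt',(Hc+120*r+9*n).round(1),'knob',(Hc+186*r).round(1))
E
```

```text
[611.48994812 155.80898819] 28.066795002714322 [60.61120753 60.19996195 60.56454191 59.98873172]
cap [[611.60160071 154.84836854]] cap holes [611.80018339 155.10476618]
hinge [679.76162571  27.61324256 157.        ] u [-0.46870087  0.88335695  0.        ]
1.95 pushpt [704.5 -19.  265.1] knob [712.  -33.2 329.8]
1.57 pushpt [683.9  19.7 277. ] knob [679.7  27.7 343. ]
1.2 pushpt [663.3  58.6 272.1] knob [648.2  87.2 330.4]
1.0 pushpt [652.9  78.2 262.8] knob [632.7 116.4 313.5]
0.8 pushpt [643.6  95.8 249.4] knob [619.  142.1 290.4]
```

```bash
python3 - <<'E'
import numpy as np
D=[((169,496.9,241.9),.313,1.498),((451.7,-67.8,241.8),.16,1.69),((450.3,-67.1,60.6),.41,1.91),((450.1,-68.4,149.2),.26,1.83),((611.9,155.9,157.9),.62,1.26),((612.9,156.1,100.1),.68,1.32),((613,156.2,217.1),.57,1.18),((518.2,399,142.7),.68,1.19),((518.2,401.9,31.7),.81,1.27),((518.1,401.5,170.8),.66,1.15),((612.2,155.7,228.1),.56,1.17)]
A=[];b=[]
for p,a,c in D:
    r=np.sqrt(p[0]**2+p[1]**2-117**2)
    A+= [[np.sin(a),np.sin(a+c),1,0],[np.cos(a),np.cos(a+c),0,1]]; b+=[r,p[2]]
s,res,_,_=np.linalg.lstsq(np.array(A),np.array(b),rcond=None); print(s,(np.array(A)@s-b).round(0))
L1,L2,r0,z0=s
for p in [(726,-60,329),(740,-70,329),(720,-50,345),(726,-60,270),(735,-80,370)]:
    r=np.sqrt(p[0]**2+p[1]**2-117**2)-r0; z=p[2]-z0; d=np.hypot(r,z); c=(d*d-L1*L1-L2*L2)/(2*L1*L2); print(p,d,L1+L2,c, np.arccos(np.clip(c,-1,1)))
E
```

```text
[438.59888666 396.20388733 -11.9890329  -79.15962768] [-4.  2. -3.  3. 13. -7.  5. -1. -0. -1.  3. -3. -7.  2. -1.  2.  6. -2.
 -3.  3. -9.  2.]
(726, -60, 329) 837.2369326680666 834.8027739935402 1.0117106019343292 0.0
(740, -70, 329) 850.382159510839 834.8027739935402 1.075540810288813 0.0
(720, -50, 345) 839.2514550539225 834.8027739935402 1.0214281432208228 0.0
(726, -60, 270) 810.1134768395924 834.8027739935402 0.8831479690394906 0.48826520692436726
(735, -80, 370) 867.36883003314 834.8027739935402 1.1594969028545756 0.0
```

```bash
python3 - <<'E'
from h import *
im=cv2.imread('pics/top0.png');a=cv2.resize(im[100:220,370:490],None,fx=4,fy=4,interpolation=cv2.INTER_CUBIC)
im=cv2.imread('pics/scene0.png');b=cv2.resize(im[120:270,380:460],None,fx=3.2,fy=3.2,interpolation=cv2.INTER_CUBIC)
cv2.imwrite('pics/zE.png',np.hstack([a,b]) if a.shape[0]==b.shape[0] else a)
u=np.array([np.cos(np.radians(117.95)),np.sin(np.radians(117.95)),0]);Hc=np.array([611.8,155.7,157])-145*u
for th in (1.85,1.9,1.95):
  r=u*np.cos(th)+np.array([0,0,np.sin(th)])
  for s in (0,145,186): print(th,s,proj(info('top0'),Hc+s*r).round(1),proj(info('scene0'),Hc+s*r).round(1))
E
```

```text
1.85 0 [[416.4 167.5]] [[411.7 199.3]]
1.85 145 [[454.4 133.5]] [[438.6 151. ]]
1.85 186 [[467.9 121.4]] [[447.2 135.4]]
1.9 0 [[416.4 167.5]] [[411.7 199.3]]
1.9 145 [[457.3 132.4]] [[441.8 152.5]]
1.9 186 [[471.8 120. ]] [[451.6 137.3]]
1.95 0 [[416.4 167.5]] [[411.7 199.3]]
1.95 145 [[460.  131.4]] [[445.1 154.1]]
1.95 186 [[475.4 118.7]] [[455.9 139.5]]
```

View pics/zE.png

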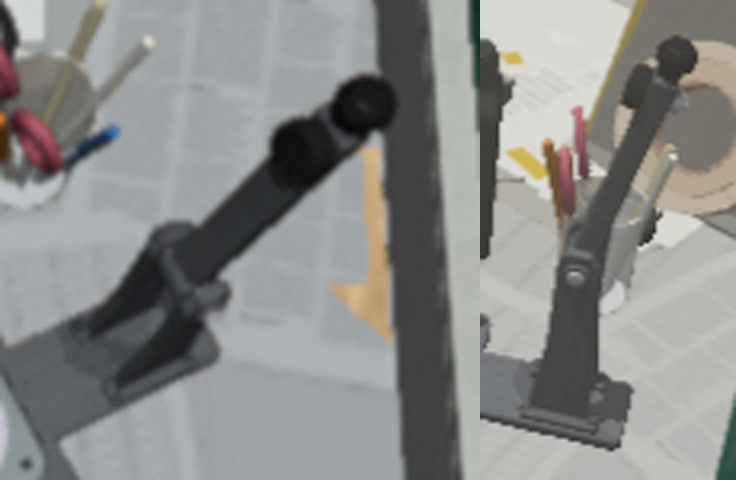

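```bash
python3 - <<'E'
from h import *
def tri(pt,ps):
    A=[];b=[]
    for n,uv in ((('top0'),pt),('scene0',ps)):
        c=info(n);R=c['T'][:3,:3];o=-R.T@c['T'][:3,3];d=R.T@np.array([(uv[0]-c['cx'])/c['f'],(uv[1]-c['cy'])/c['f'],1]);d/=np.linalg.norm(d);Q=np.eye(3)-np.outer(d,d);A.append(Q);b.append(Q@o)
    x,*_=np.linalg.lstsq(np.vstack(A),np.hstack(b),rcond=None);print('res',(np.vstack(A)@x-np.hstack(b)).round(1));return x
u=np.array([np.cos(np.radians(117.95)),np.sin(np.radians(117.95)),0]);f=np.array([u[1],-u[0],0]);H=np.array([611.8,155.7,157])-145*u
for n,pt,ps in [('knob',(460.6,125.6),(441.7,137.3)),('padrub',(443.8,137.3),(428.5,146.5))]:
    x=tri(pt,ps);d=x-H;print(n,x.round(1),'u',d@u,'fx',d@f,'z',d[2],'theta',np.arctan2(d[2],d@u),np.hypot(d[2],d@u))
E
```

```text
res [ 0.4 -0.3  0.3 -0.4  0.3 -0.3]
knob [699.7  -8.1 328.4] u -40.9037952620551 fx 0.8608714812256547 z 171.4334595665248 theta 1.8050158763309154 176.24571349620794
res [ 0.7 -0.5  0.5 -0.7  0.5 -0.5]
padrub [689.4  12.4 301.3] u -17.919666716295403 fx 1.3889923073466464 z 144.31294889982848 theta 1.6943362445753172 145.42125592700543
```

Call:
apply_moves --pt "6.5 0 0 -1.3 0.114" --pt "6.5 0 0 -1.3 0.114" --pt "6.5 0 0 -1.3 0.114" --pt "6.5 0 0 -1.3 0.114" --pt "6.5 0 0 -1.3 0.115" --pt "6.5 0 0 -1.2 0.115" --pt "6.5 0 0 0 0" --pt "6.5 0 0 0 0"

```text
time_s: 17.18
eef_pos: [611.9, 155.7, 302.9]
ee_rot: [-0.0, 0.514, 0.858, -0.0]
force: [0.5, 0.6, -0.3]
grip_width: 0.763
```

```bash
python3 -c "
from h import *
delta([696.8,-4.5,305])"
```

```text
t 17.18 pos [611.9 155.7 302.9] jawhead 28.16 tilt [-1.2e-03 -1.0e-04 -1.0e+00] F [ 0.5  0.6 -0.3] grip 0.763 q [ 0.06  0.53  1.02 -0.    1.59 -0.43]
tool delta cm [-18.13  -0.08  -0.22] rows>= 5.179493069776214
```

Heading matches. I'll advance 10 cm first and look before straddling the bar.

Call:
apply_moves --pt "6.5 -1.5 0 -0.2 0" --pt "6.5 -2.5 0 0 0" --pt "6.5 -2.5 0 0 0" --pt "6.5 -2.0 0 0 0" --pt "6.5 -1.5 0 0 0" --pt "6.5 0 0 0 0" --pt "6.5 0 0 0 0"

```text
time_s: 17.77
eef_pos: [659.0, 66.7, 305.0]
ee_rot: [-0.001, 0.515, 0.857, -0.0]
force: [0.1, 0.1, -0.0]
grip_width: 0.76
```

```bash
python3 -c "
from h import *
delta([696.8,-4.5,305]);snap('wrist','w15');snap('scene','s15')
im=cv2.imread('pics/s15.png');cv2.imwrite('pics/s15z.png',cv2.resize(im[70:270,300:500],None,fx=3,fy=3,interpolation=cv2.INTER_CUBIC))"
```

```text
t 17.77 pos [659.   66.7 305. ] jawhead 27.96 tilt [-1.6e-03  3.0e-04 -1.0e+00] F [ 0.1  0.1 -0. ] grip 0.76 q [-0.08  0.61  0.88  0.    1.64 -0.56]
tool delta cm [-8.06  0.   -0.01] rows>= 2.3032828293328413
```

View pics/s15z.png

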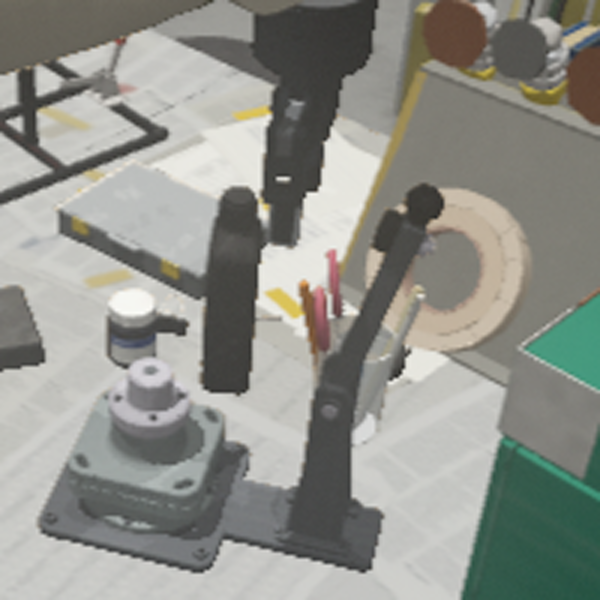

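View pics/w15.png

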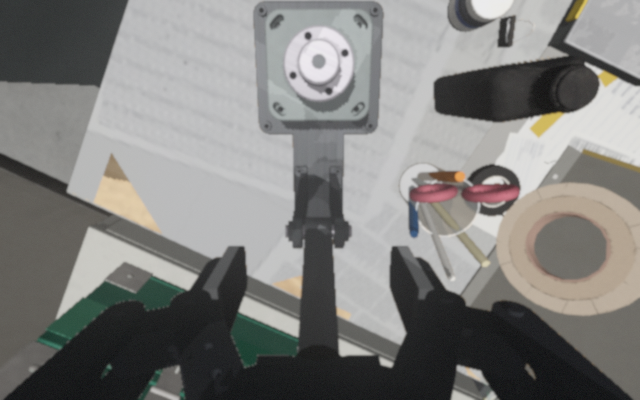

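Call:
apply_moves --pt "6.5 -2.0 0 0 0" --pt "6.5 -2.0 0 0 0" --pt "6.5 -1.5 0 0 0" --pt "6.5 0 0 0 0"

```text
time_s: 18.2
eef_pos: [685.1, 17.4, 305.4]
ee_rot: [-0.0, 0.516, 0.857, -0.0]
force: [-0.5, 0.6, 0.8]
grip_width: 0.76
```

Call:
apply_moves --pt "6.5 -1.0 0 0 0" --pt "6.5 -1.0 0 0 0" --pt "6.5 -0.55 0 0 0" --pt "6.5 0 0 0 0"

```text
time_s: 18.53
eef_pos: [696.9, -4.5, 305.7]
ee_rot: [-0.0, 0.516, 0.857, -0.0]
force: [-0.5, 1.0, -0.3]
grip_width: 0.758
```

```bash
python3 -c "
from h import *
delta([696.8,-4.5,305]);snap('wrist','w16');snap('scene','s16')
im=cv2.imread('pics/s16.png');cv2.imwrite('pics/s16z.png',cv2.resize(im[70:270,300:500],None,fx=3,fy=3,interpolation=cv2.INTER_CUBIC))"
```

```text
t 18.53 pos [696.9  -4.5 305.7] jawhead 27.93 tilt [-2.e-04 -2.e-04 -1.e+00] F [-0.5  1.  -0.3] grip 0.758 q [-0.17  0.72  0.71 -0.    1.71 -0.66]
tool delta cm [ 0.01 -0.01  0.07] rows>= 0.02113823683111928
```

View pics/s16z.png

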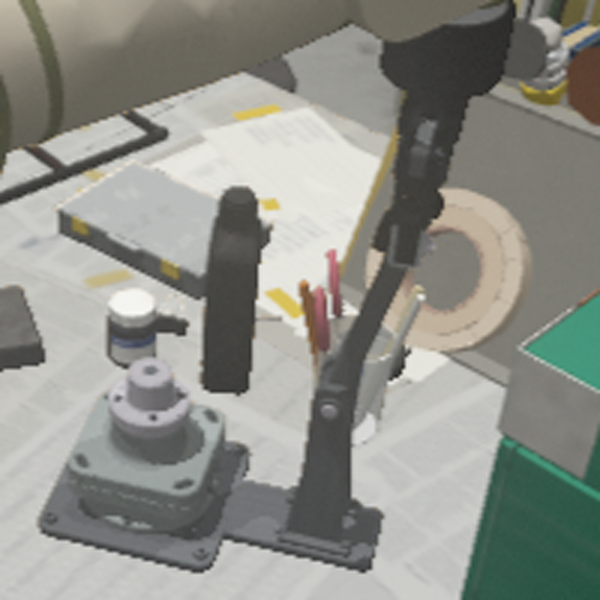

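View pics/w16.png

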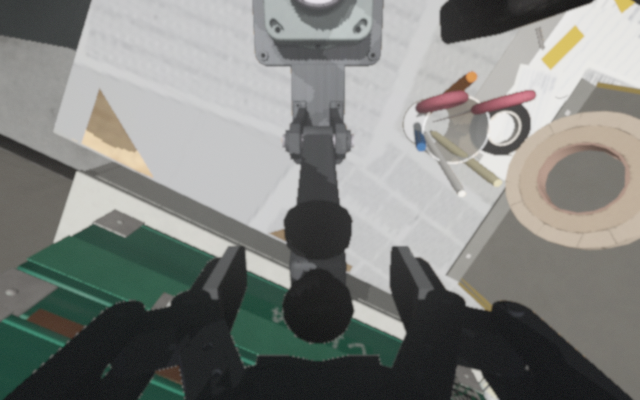

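Call:
apply_moves --pt "5.5 0 0 0 0" --pt "4.5 0 0 0 0" --pt "3.5 0 0 0 0" --pt "2.8 0 0 0 0" --pt "2 0 0 0 0" --pt "1.5 0 0 0 0" --pt "1.5 0 0 0 0" --pt "1.5 0 0 0 0" --squeeze 30

```text
time_s: 19.3
eef_pos: [696.7, -4.1, 306.4]
ee_rot: [0.001, 0.515, 0.857, -0.0]
force: [-0.3, -2.6, 4.0]
grip_width: 0.28
```

```bash
python3 -c "
from h import *
delta([696.8,-4.5,305]);
H=np.array([679.76,27.6,157]);u=np.array([-.4687,.8834,0])
p=ctrl.sense()['eef_pos']+[0,0,8];d=p-H;print(d@u,d[2],np.arctan2(d[2],d@u),np.hypot(d@u,d[2]))
s=np.hypot(d@u,d[2]);t0=np.arctan2(d[2],d@u);pt=(d@u,d[2])
for th in np.arange(t0,0.75,-.1)[1:]:
    q=(s*np.cos(th),s*np.sin(th));print(round(th,2),'dx',round((q[0]-pt[0])/10,2),'dz',round(-(q[1]-pt[1])/10,2));pt=q
"
```

```text
t 19.3 pos [696.7  -4.1 306.4] jawhead 27.94 tilt [ 1.e-03 -8.e-04 -1.e+00] F [-0.3 -2.6  4. ] grip 0.28 q [-0.17  0.71  0.71 -0.    1.71 -0.66]
tool delta cm [-0.04 -0.01  0.14] rows>= 0.04222740029952662
-35.95220926251649 157.42059034840736 1.7953285512652788 161.4738480884656
1.7 dx 1.59 dz -0.28
1.6 dx 1.61 dz -0.12
1.5 dx 1.61 dz 0.04
1.4 dx 1.6 dz 0.2
1.3 dx 1.57 dz 0.36
1.2 dx 1.53 dz 0.52
1.1 dx 1.47 dz 0.67
1.0 dx 1.4 dz 0.81
0.9 dx 1.31 dz 0.94
0.8 dx 1.21 dz 1.07
```

Call:
apply_moves --pt "1.5 0.8 0 -0.15 0" --pt "1.5 0.8 0 -0.13 0" --pt "1.5 0.8 0 -0.07 0" --pt "1.5 0.8 0 -0.05 0" --pt "1.5 0.8 0 0.02 0" --pt "1.5 0.8 0 0.02 0"

```text
time_s: 19.8
eef_pos: [674.5, 37.6, 308.6]
ee_rot: [0.001, 0.516, 0.857, -0.001]
force: [4.8, -7.0, -8.2]
grip_width: 0.277
```

```bash
python3 -c "
from h import *
delta([696.8,-4.5,305]);snap('scene','s17')
im=cv2.imread('pics/s17.png');cv2.imwrite('pics/s17z.png',cv2.resize(im[70:270,300:500],None,fx=3,fy=3,interpolation=cv2.INTER_CUBIC))"
```

```text
t 19.8 pos [674.5  37.6 308.6] jawhead 27.87 tilt [ 5.0e-04 -2.5e-03 -1.0e+00] F [ 4.8 -7.  -8.2] grip 0.277 q [-0.12  0.65  0.82 -0.    1.67 -0.6 ]
tool delta cm [-4.76  0.01  0.37] rows>= 1.36477477659653
```

View pics/s17z.png

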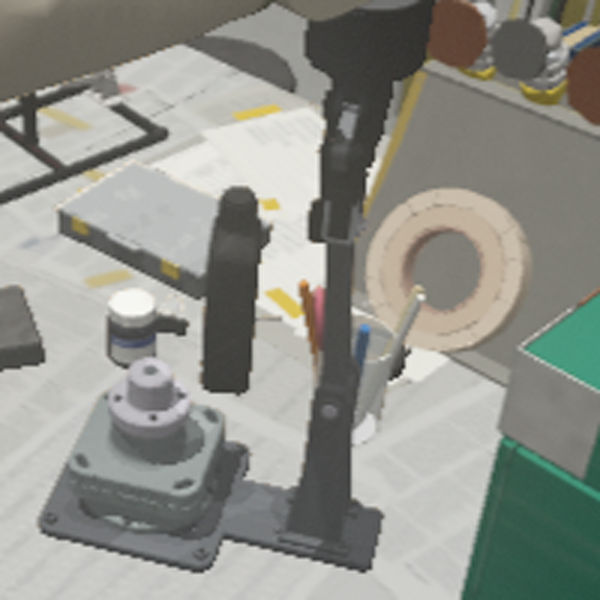

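Call:
apply_moves --pt "1.5 0.8 0 0.08 0" --pt "1.5 0.8 0 0.12 0" --pt "1.5 0.8 0 0.16 0" --pt "1.5 0.78 0 0.2 0" --pt "1.5 0.77 0 0.24 0" --pt "1.5 0.76 0 0.28 0" --pt "1.5 0.75 0 0.32 0" --pt "1.5 0.73 0 0.35 0"

```text
time_s: 20.52
eef_pos: [645.5, 92.0, 289.7]
ee_rot: [0.0, 0.516, 0.857, -0.002]
force: [8.3, -10.2, -11.6]
grip_width: 0.28
```

Call:
apply_moves --pt "1.5 0.71 0 0.38 0" --pt "1.5 0.69 0 0.42 0" --pt "1.5 0.67 0 0.45 0" --pt "1.5 0.64 0 0.48 0" --pt "1.5 0.62 0 0.5 0"

```text
time_s: 20.93
eef_pos: [630.4, 120.4, 267.2]
ee_rot: [0.001, 0.516, 0.856, -0.002]
force: [11.5, -12.6, -11.7]
grip_width: 0.272
```

```bash
python3 -c "
from h import *
delta([696.8,-4.5,305]);snap('scene','s18')
H=np.array([679.76,27.6,157]);u=np.array([-.4687,.8834,0])
p=ctrl.sense()['eef_pos']+[0,0,8];d=p-H;print(d@u,d[2],np.arctan2(d[2],d@u),np.hypot(d@u,d[2]))
im=cv2.imread('pics/s18.png');cv2.imwrite('pics/s18z.png',cv2.resize(im[70:270,300:500],None,fx=3,fy=3,interpolation=cv2.INTER_CUBIC))"
```

```text
t 20.93 pos [630.4 120.4 267.2] jawhead 27.84 tilt [ 2.0e-04 -4.8e-03 -1.0e+00] F [ 11.5 -12.6 -11.7] grip 0.272 q [ 0.01  0.57  1.05 -0.    1.52 -0.48]
tool delta cm [-14.16   0.03  -3.72] rows>= 4.182838149538477
106.36378681208993 117.09882014447862 0.8334007657656064 158.19414914666302
```

View pics/s18z.png

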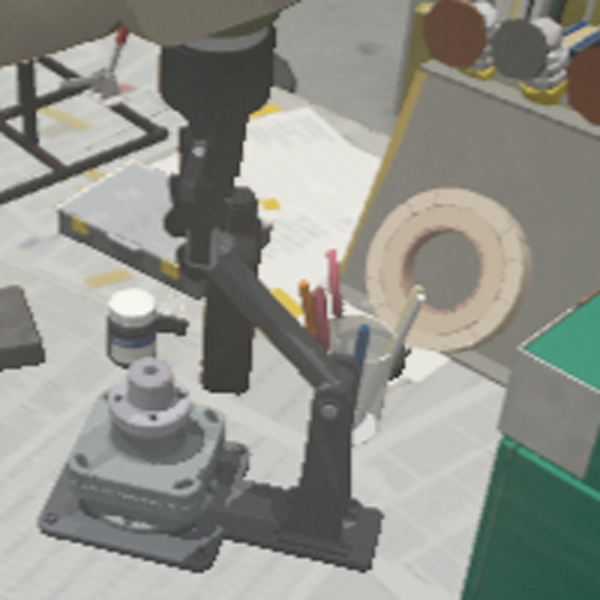

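Call:
apply_moves --pt "3.5 0 0 0 0" --pt "5 0 0 0 0" --pt "6.5 0 0 0 0" --pt "7 0 0 0 0" --pt "7 0 0 0 0" --pt "7 0 0 -1.0 0" --pt "7 0 0 -2 0" --pt "7 0 0 -3 0" --pt "7 0 0 -3 0" --pt "7 0 0 -1 0" --pt "7 0 0 0 0" --pt "7 0 0 0 0"

```text
time_s: 21.98
eef_pos: [629.4, 122.8, 370.0]
ee_rot: [0.0, 0.515, 0.857, 0.0]
force: [-0.5, 0.1, -1.4]
grip_width: 0.818
```

Call:
apply_moves --pt "7 0 0 0 0" --pt "7 0 0 0 0" --pt "7 0 0 0 0" --pt "7 0 0 0 0" --pt "7 0 0 0 0" --pt "7 0 0 0 0" --pt "7 0 0 0 0" --pt "7 0 0 0 0" --pt "7 0 0 0 0" --pt "7 0 0 0 0" --pt "7 0 0 0 0" --pt "7 0 0 0 0"

```text
time_s: 22.98
eef_pos: [629.5, 122.7, 369.8]
ee_rot: [0.0, 0.515, 0.857, -0.0]
force: [-0.1, -0.9, -0.7]
grip_width: 0.82
```

Call:
apply_moves --pt "7 0 0 0 0" --pt "7 0 0 0 0" --pt "7 0 0 0 0" --pt "7 0 0 0 0" --pt "7 0 0 0 0" --pt "7 0 0 0 0" --pt "7 0 0 0 0" --pt "7 0 0 0 0" --pt "7 0 0 0 0" --pt "7 0 0 0 0" --pt "7 0 0 0 0" --pt "7 0 0 0 0"

```text
time_s: 23.98
eef_pos: [629.5, 122.7, 369.8]
ee_rot: [0.0, 0.515, 0.857, 0.0]
force: [0.4, 0.6, 0.7]
grip_width: 0.819
```

Call:
apply_moves --pt "7 0 0 0 0" --pt "7 0 0 0 0" --pt "7 0 0 0 0" --pt "7 0 0 0 0" --pt "7 0 0 0 0" --pt "7 0 0 0 0" --pt "7 0 0 0 0" --pt "7 0 0 0 0" --pt "7 0 0 0 0" --pt "7 0 0 0 0" --pt "7 0 0 0 0" --pt "7 0 0 0 0"

```text
time_s: 24.98
eef_pos: [629.5, 122.8, 369.8]
ee_rot: [0.0, 0.515, 0.857, 0.0]
force: [0.0, 0.2, -1.0]
grip_width: 0.822
```

```bash
python3 -c "
from h import *
delta([696.8,-4.5,305]);snap('scene','s19');snap('wrist','w19')
im=cv2.imread('pics/s19.png');cv2.imwrite('pics/s19z.png',cv2.resize(im[70:270,300:500],None,fx=3,fy=3,interpolation=cv2.INTER_CUBIC))"
```

```text
t 24.98 pos [629.5 122.8 369.8] jawhead 27.96 tilt [ 0.  0. -1.] F [ 0.   0.2 -1. ] grip 0.822 q [ 0.01  0.56  0.81  0.    1.77 -0.48]
tool delta cm [-14.4   -0.02   6.48] rows>= 4.510999528956171
```

View pics/s19z.png

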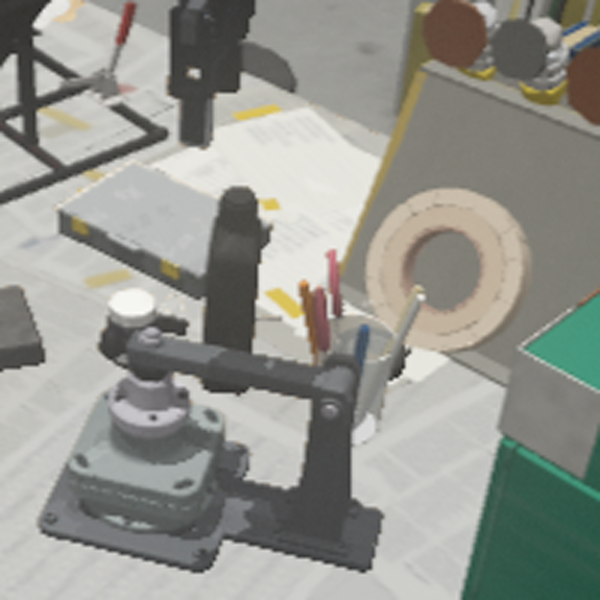

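View pics/w19.png

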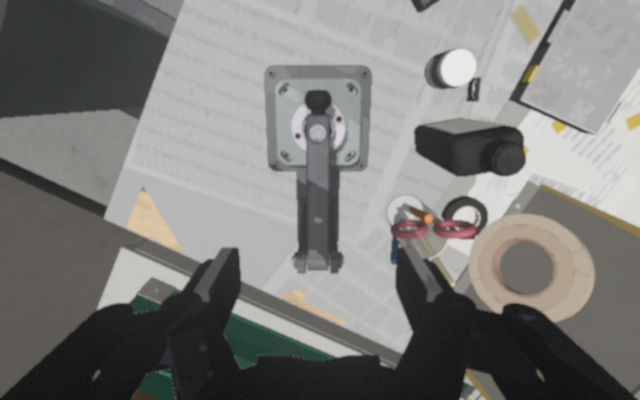

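Call:
apply_moves --pt "7 0 0 0 0" --pt "7 0 0 0 0" --pt "7 0 0 0 0" --pt "7 0 0 0 0" --pt "7 0 0 0 0" --pt "7 0 0 0 0" --pt "7 0 0 0 0" --pt "7 0 0 0 0" --pt "7 0 0 0 0" --pt "7 0 0 0 0" --pt "7 0 0 0 0" --pt "7 0 0 0 0"

```text
time_s: 26.08
eef_pos: [629.5, 122.7, 369.8]
ee_rot: [0.0, 0.515, 0.857, 0.0]
force: [-0.0, 1.1, -0.6]
grip_width: 0.819
```

```bash
python3 -c "
from h import *
snap('scene','s20');snap('top','t20')
a=cv2.imread('pics/s19.png').astype(int);b=cv2.imread('pics/s20.png').astype(int);d=abs(a-b).max(2)[160:220,320:430];print('diff',d.max(),(d>15).sum())
u=np.array([-.4687,.8834,0]);H=np.array([679.76,27.6,157])
for th in (-.05,0,.05,.1): print(th,proj(info('s20'),H+180*(u*np.cos(th)+np.array([0,0,np.sin(th)]))))
im=cv2.imread('pics/s20.png');cv2.imwrite('pics/s20z.png',cv2.resize(im[160:260,310:430],None,fx=6,fy=6,interpolation=cv2.INTER_CUBIC))"
```

```text
diff 5 0
-0.05 [[335.4561904  186.77224541]]
0 [[335.35893554 183.76968722]]
0.05 [[335.44418817 180.77191033]]
0.1 [[335.7147747  177.78563553]]
```

View pics/s20z.png

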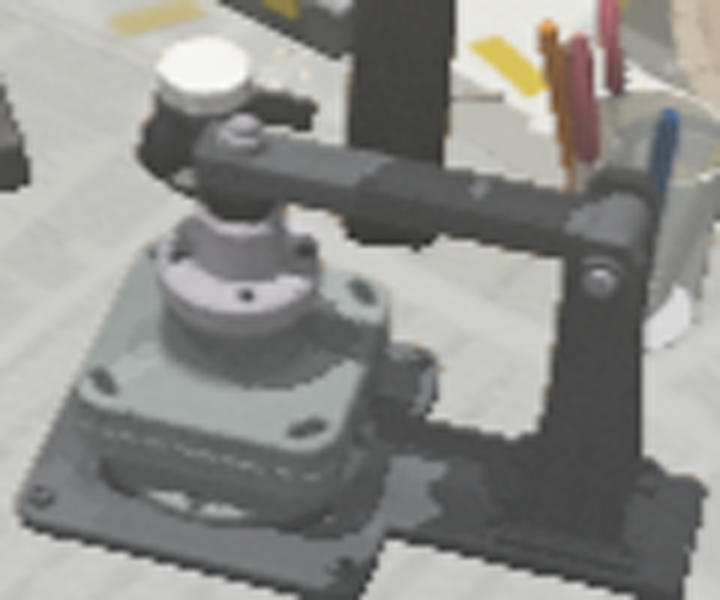

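View pics/t20.png

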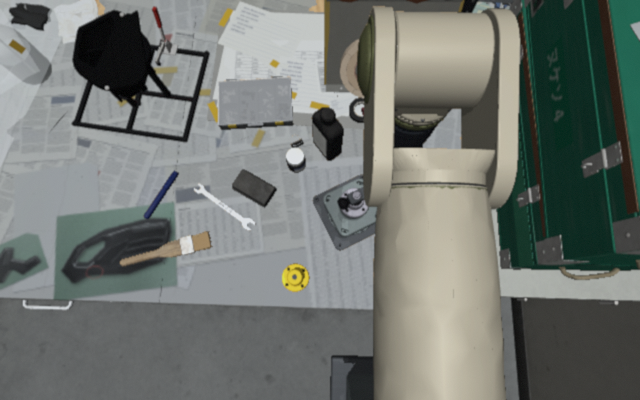

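```bash
python3 -c "
from h import *
print(ctrl.finish_job()); print(ctrl.sense()['time_s'])"
```

```text
the job is handed in; nothing more can be done
None
the job is handed in; nothing more can be done
```

The bearing housing is closed up and handed in at about 26 s of the 69 s allowed. The hand-in call gives no verdict, so what follows rests on my own checks.

- **Carrier:** I set it on the housing spigot with light contact, a few newtons at the wrist. A picture from above put it within about 0.5 mm of the housing's centre and 0.1° of its sides, at the seated height.
- **End cap:** I seated the steel cap, not the yellow one. It made contact at the expected height. My measurements put its centre about 0.6–1 mm from the carrier's, inside the 4 mm limit.
- **Hold-down arm:** It stood too close to the reach limit to push from behind, so I gripped the bar just below the knob. I swung it from about 1.8 to 0.83 rad and let it sink onto the cap by itself. Two pictures 1.1 s apart show the bar level with its pad on the cap and no movement.
- **Rest of the scene:** The jar, spanner and sanding block are where they started. The robot was clear at hand-in, about 100 mm above the point where I released the bar.

Two things I could not measure directly: the pad's force on the cap, judged only from the arm resting there, and the final hold-down angle, judged by eye from the pictures. After the arm came down, I checked the carrier's alignment by eye only. No check failed. Separate camera readings of the same point differed by up to about 1–2 mm.

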